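# Clamp a copper busbar in the sanding jig and run the belt sander by its paddle switch

## Task

Lay the loose copper bar with the three holes across the two grey rests of the sanding jig with one end up against the sanding belt (a few millimetres of gap at most), and turn the cam by its orange pin until its high point squarely meets the sprung follower, so that the two yellow pads clamp the bar. Then flip the sander's red lock-off lever fully forward, squeeze the black paddle right in against the sander's body, hold it for two seconds, let it go, and flip the lever fully back again. Leave the bar clamped, and the grey bar, the screwdriver and the roll of tape where they are.

Things in the scene. Friction and masses are not known exactly. Their poses are not given: they have to be found in the camera images.
- jig: The sanding jig, fixed on the bench: aluminium plate 240 x 440 mm, 12 thick, carrying sander, rests and cam. Origin: on the bench under the axis of the green belt sander. Axes: +y along the sander from its rear to its belt nose (forward), +x to the side where the black paddle is, z up. 'Jig' numbers in the other entries are x, y, z in mm in this frame. Yaw varies.
- sander_axis (a point): Point in the middle of the sander's body at the place to squeeze, jig (0, -10, 80), axes as the jig. Body 40 wide (x -20 to 20), y -130 to 50, z 56 to 104; metal gear head to y 93, belt arm y 93 to 210, its belt face at x -13. Beside and under the body it is open down to the plate (z 12) between saddles at y below -100 and above 55.
- bar_home (a point): Where the clamped bar's centre belongs, jig (-85, 140, 75), axes as the jig, bar along x; there its end is 2 mm from the belt. Two grey rests, top z 70, at x -145 to -121 and -49 to -25, y 115 to 167; their fences, y 115 to 125, rise to z 80. Between the rests it is open down to z 12 for fingers. Lay the bar up to 10 mm towards +y of this point: the pads push it to the fences.
- bar_centre (a point): The copper bar, loose: 140 long (its x axis) x 30 wide (y) x 10 mm thick (z), about 0.37 kg, lying flat on the bench among other things; three dark holes. The point is its very centre, 5 mm over its underside. Either end may go to the belt.
- cam (a joint): Angle (rad) of the brass eccentric cam, 0 to 3.6, growing counter-clockwise seen from above; it stays where it is left. Pin and high point lie in the same direction from the pivot: at 0 along jig +y, away from the follower; at 1.57 along jig -x; at 3.14 (wanted) along jig -y, straight at the follower. It can be turned too far.
- cam_pivot (a point): The cam's upright axis, jig (-85, 240), at the height of the top of the steel arm that carries the pin (z 96); axes as the jig.
- cam_pin (a point): Centre of the upright orange pin on the cam's arm: round, 14 mm diameter, 40 mm tall (z 96 to 136), the point half-way up. It goes round the pivot at a radius of 50 mm and takes about 3 N. Pinch it from above and carry it round; it is a sleeve that spins freely, so the fingers need not turn with it.
- pad (a joint): How far (m) the sprung steel yoke with the two yellow pads, carried by the follower, is pushed in by what it clamps: 0 free, about 0.004 with the cam at its high point and the bar between pads and fences. The pads are 16 mm wide, at jig x -133 and -37; their faces stand at jig y 166 with the cam back and would come to y 151 at the high point. The yoke's crossbar is at jig y 205 to 213.
- paddle (a joint): Angle (rad) of the black paddle switch: 0 let go (sprung out), 0.1 squeezed flat against the sander's body; it springs back. Upright hinge at jig (20, -110); the paddle is 130 long, 5 thick, 30 tall (z 65 to 95) and runs to +y. About 4 N at the grip point starts it, 8 N brings it home. It is blocked while the lock-off lever is back.
- paddle_grip (a point): Place to squeeze on the paddle's outer face, 100 mm from its hinge, half-way up: jig (35, -10, 80) let go, (25, -10, 80) squeezed. From above, one finger goes here and the other on the opposite face of the body (x -20): 55 mm across let go, 45 squeezed, so centre the fingers at x 2.5, y -10, tips near z 62.
- lockoff (a joint): Angle (rad) of the red lock-off lever on the paddle: 0 fully back (locked), 1.2 fully forward (free). It stays where it is left; about 1 N at its tip moves it.
- lockoff_tip (a point): Outer end of the red lever, half-way up (z 92): an upright tab 36 mm long, 5 thick, 45 tall (z 70 to 115) on an upright pivot at jig (33, -61) on the paddle, sticking out to +x. Fully back its tip is near jig (61, -84), fully forward near (65, -44). Push it with a shut fingertip along jig +y (forward) or -y (back), 10 mm or so clear of the paddle (x over 43); above z 85 the sander's body is not in the way of wide fingers.
- grey_bar_centre (a point): Centre of a grey steel bar of the same size as the copper one, not wanted: leave it.
- screwdriver_grip (a point): Grip of a screwdriver 200 mm long, orange handle 26 mm thick, lying on the bench: leave it.
- tape: Roll of blue tape lying flat, 90 mm diameter, 19 mm high, origin under its centre, on the jig's plate: leave it.
Mind the look-alikes: they are no part of the job. There is more than one size of the part that bears bar_centre; the job needs the smaller.

How it is judged:
By the outcome, as a careful person would: the job done as asked, in the order asked, and still so for the second after the job is handed in, with the robot touching nothing.
It also fails if it takes over 72 s, if anything falls off the work surface, if the arm or the gripper's body presses on something with over 40 N, if the wrist force passes 120 N, or if a joint passes its speed limit or range.

## Robot

A 7-joint arm with a two-finger parallel gripper is mounted at the origin on the work surface. World frame = base frame: x ahead of the robot, y to its left, z up, the work surface at z = 0. Lengths are in m, angles in rad, forces in N, time in s.
With the tool pointing down it reaches from about 0.425 to 1.025 m from the base axis. Payload 3.6 kg.
Tool frame: the origin (TCP) lies midway between the tips of the shut fingers; the grasp point (between the pads) lies 19 mm behind it; z points along the fingers, y is the direction in which the jaws open and shut (so a half turn about z gives the same grasp; the last joint's range is limited). The gripper opens to 85 mm and grips with 20 to 120 N. Pads are 22 mm wide; open, the fingers measure 114 mm over their backs; the gripper's body (76 mm by 85 mm) begins 54 mm behind the grasp point. The pads swing forward as they close: fully open they stand 13 mm farther back than shut.
Start: joints at [-1.25, 0.591, 0.048, 1.609, -0.033, 0.943, -0.034], TCP at [0.292, 0.664, 0.231] pointing down, gripper open.
Joint ranges: [-2.69, 2.69], [-0.47, 2.24], [-1.27, 1.36], [0.19, 2.51], [-1.53, 4.68], [0.08, 2.07], [-3.09, 3.09]. Speed limits (rad/s): [2.57, 2.57, 3.14, 3.14, 3.14, 3.14, 3.14].

## Interface

Orientations are given as a rotation vector (axis times angle).
In Python, from cell import r gives the robot as it stands.
- The arm moves only by the tool send_rows, never from a script. Its arguments are lists of equal length, an entry for each row: "rotation": the turn, a rotation vector about the tool's x, y, z in degrees, a list of three; "xyz": the shift along the tool's x, y, z in mm, a list of three; "gripper": the opening, from -1 (shut) to 1 (fully open). A call has 1 to 20 rows; each row is the pose to reach, as a shift and turn from the pose commanded when the call began, along the tool's axes at that moment; what a row does not reach only later rows make up. A row lasts 1/12 s, in which the tool goes at most 41.7 mm and 7.16 degrees, less where a joint would pass 70% of its speed; a pose out of reach is approached as far as the arm can. A call with a gripper value outside its range is refused whole. The fingers move at their own pace and stop on an object; "grip_force" is the grip in N (left out, the last holds). Time passes only in rows, so rows that repeat a pose let the fingers close. It gives the time, the measured TCP pose, the force and the opening at its end, in the units of the state.
- r.observe(): the state, without advancing time (a new reading comes with each control period).
- r.snapshot(name): name is "scene" or "top"; returns (picture, depth): 384x512x3 uint8, blue, green, red; 384x512 float32, m along the optical axis (not along the pixel's ray), 0 where there is no reading.
- r.calibration(name): a dict with "fx", "fy", "cx", "cy" (pixels), "k1" (the pictures are not rectified: a ray, as slopes to the right and down, at radius r is drawn at 1 + k1 r^2 times it, then the intrinsics apply), "pose" (4x4, takes a point from camera to world coordinates). Camera axes: x right, y up, looking along -z (the intrinsics and any distortion apply to the point x, -y, -z); pixel columns grow to the right and rows downward; lengths in m; the calibration is good to about 2 mm. A picture is of the moment at which its call begins. calibration takes no time and is no camera call.
- r.sign_off(): hands the job in, once; it reports no verdict.
The state is a dict: "time_s": time; "q": joint angles; "qvel": joint speeds; "effort": joint torques, N m; "ee_pos": TCP position; "tool_rot": TCP orientation; "wrist_force": force on the tool from outside, world axes, zero at the start; "moment": the same for the moment, N m; "finger_gap": finger opening in m.
Only numpy, scipy, OpenCV 4.12 (cv2) and the standard library are available. Lean on these libraries where they do the work, as an engineer would, in place of code of your own. Each camera call takes 0.05 s, during which the arm holds its last target.

## Working session

There is one attempt and no reset: what is moved stays moved. The work goes in short steps, Python scripts to look and compute and a tool call to move; the robot and the scene stay as the last step left them, time stands still between calls to the robot, and variables do not carry over. Pictures are saved under pics/ and viewed, and the job is handed in when it is done.

Besides the shell and the picture viewer there is one more tool, called after ">>>" as name(argument=value, ...) on one line, values as JSON. send_rows: Moves the arm, as the interface text tells. Its arguments: {"type":"object","properties":{"rotation":{"type":"array","items":{"type":"array","items":{"type":"number"}}},"xyz":{"type":"array","items":{"type":"array","items":{"type":"number"}}},"gripper":{"type":"array","items":{"type":"number"}},"grip_force":{"type":"number"}},"required":["rotation","xyz","gripper"]}

```bash
ls; mkdir -p pics; python3 - <<'E'
from cell import r
import cv2,numpy as np
print(r.observe())
for n in("scene","top"):
    im,d=r.snapshot(n);cv2.imwrite(f"pics/{n}0.png",im);np.save(f"{n}0.npy",d)
    print(n,r.calibration(n))
E
```

```text
pics
{'time_s': 0.0, 'q': array([-1.25051792,  0.59211999,  0.04831452,  1.60987387, -0.03329345,
        0.94271636, -0.03371531]), 'qvel': array([ 0.00041622, -0.0018628 ,  0.00034954,  0.0011599 ,  0.00094306,
       -0.00053658,  0.00066839]), 'effort': array([-8.55649669e-04, -5.48688304e+01,  1.54680468e+00, -1.98129612e+01,
        9.53311828e-03,  8.82476539e-03,  2.23533192e-07]), 'ee_pos': array([0.29116193, 0.66302584, 0.23012142]), 'tool_rot': array([-0.64518049, -3.07428642,  0.00359427]), 'wrist_force': array([-0.30364985,  0.08076507, -0.07357376]), 'moment': array([-0.03161554, -0.01630621,  0.03118172]), 'finger_gap': 0.08552263440146064}
scene {'fx': 440.77404389358276, 'fy': 440.77404389358276, 'cx': 256.3141268072378, 'cy': 192.63943270227168, 'k1': -0.07304072733007556, 'pose': array([[-0.86604691, -0.40618216,  0.29151123,  0.83483845],
       [ 0.49985523, -0.69135543,  0.52170146,  0.62614376],
       [-0.01036795,  0.59753135,  0.80177852,  1.10070193],
       [ 0.        ,  0.        ,  0.        ,  1.        ]])}
top {'fx': 412.7004549270753, 'fy': 412.7004549270753, 'cx': 256.1887707137987, 'cy': 190.12011313958834, 'k1': 0.039035452801689914, 'pose': array([[-1.02048032e-02,  9.94551412e-01, -1.03746570e-01,
         3.63883763e-01],
       [-9.99670791e-01, -7.70438173e-03,  2.44734829e-02,
         6.24167935e-04],
       [ 2.35408338e-02,  1.03962163e-01,  9.94302619e-01,
         1.34364733e+00],
       [ 0.00000000e+00,  0.00000000e+00,  0.00000000e+00,
         1.00000000e+00]])}
```

View pics/scene0.png

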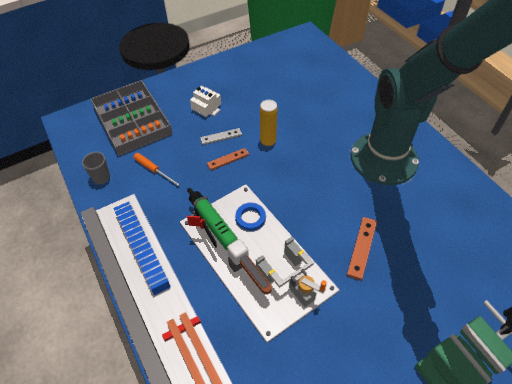

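View pics/top0.png

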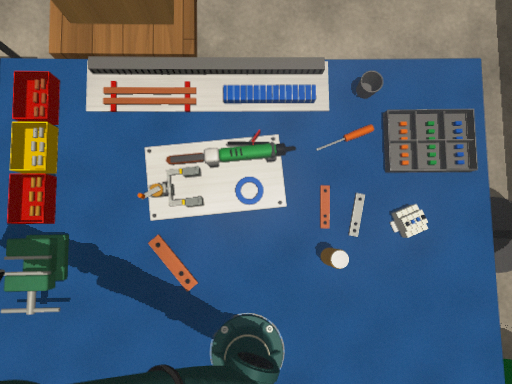

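```bash
cat > h.py <<'E'
import numpy as np,cv2
from cell import r
def unproj(n,u,v,depth=None,z=None):
    c=r.calibration(n);x=(u-c['cx'])/c['fx'];y=(v-c['cy'])/c['fy']
    a=np.array([x,y]);s=a.copy()
    for _ in range(20): s=a/(1+c['k1']*(s@s))
    d=np.array([s[0],-s[1],-1.]);P=c['pose'];w=P[:3,:3]@d;o=P[:3,3]
    t=depth if z is None else (z-o[2])/w[2]
    return o+t*w
def proj(n,p):
    c=r.calibration(n);P=c['pose'];q=P[:3,:3].T@(np.asarray(p)-P[:3,3])
    s=np.array([q[0],-q[1]])/-q[2];s=s*(1+c['k1']*(s@s))
    return np.array([c['cx']+c['fx']*s[0],c['cy']+c['fy']*s[1]])
def crop(im,x0,y0,x1,y1,k,f):
    cv2.imwrite(f,cv2.resize(im[y0:y1,x0:x1],None,fx=k,fy=k,interpolation=cv2.INTER_CUBIC))
E
python3 - <<'E'
from h import *
t=cv2.imread('pics/top0.png');s=cv2.imread('pics/scene0.png')
crop(t,130,120,300,230,4.5,'pics/c1.png')
crop(t,290,110,430,250,4,'pics/c2.png')
crop(s,170,170,350,345,3.4,'pics/c3.png')
E
```

```text
(no output)
```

View pics/c1.png

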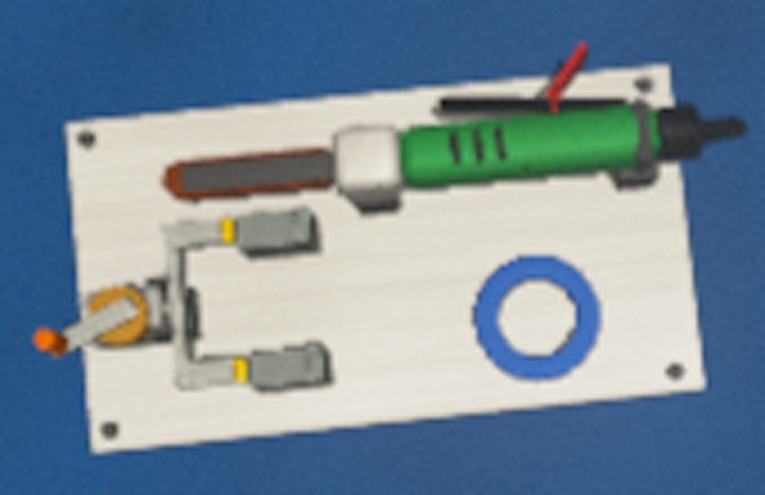

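View pics/c2.png

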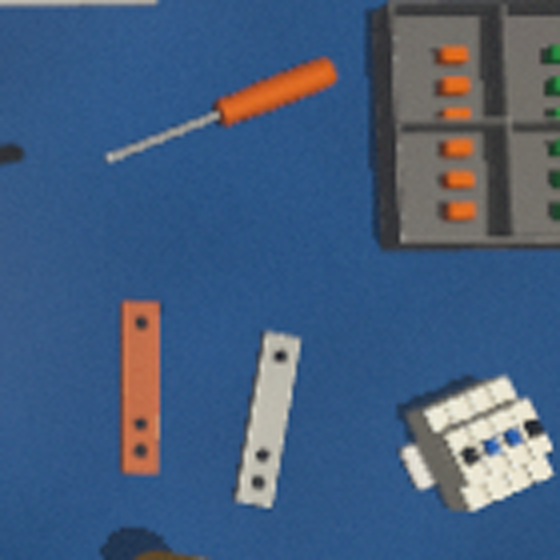

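View pics/c3.png

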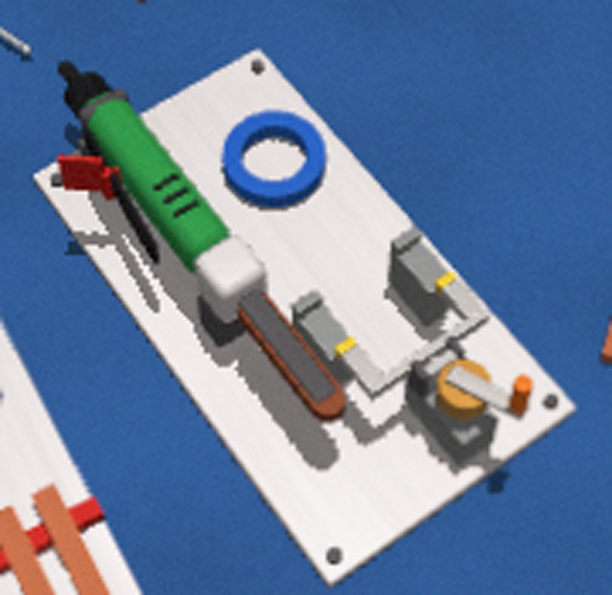

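```bash
cat > fit.py <<'E'
from h import *
def cloud(n,d):
    c=r.calibration(n);v,u=np.mgrid[0:384,0:512]
    x=(u-c['cx'])/c['fx'];y=(v-c['cy'])/c['fy'];sx,sy=x.copy(),y.copy()
    for _ in range(20):
        f=1+c['k1']*(sx*sx+sy*sy);sx,sy=x/f,y/f
    q=np.stack([sx*d,-sy*d,-d],-1);P=c['pose']
    return q@P[:3,:3].T+P[:3,3]
if __name__=='__main__':
  for n in('top','scene'):
    im=cv2.imread(f'pics/{n}0.png');d=np.load(f'{n}0.npy');W=cloud(n,d)
    bl=(im[...,0]>110)&(im[...,1]<100)&(d>0); print(n,'bench z',np.median(W[...,2][(d>0)&(np.abs(W[...,2])<.02)]))
    hsv=cv2.cvtColor(im,cv2.COLOR_BGR2HSV)
    # plate height mask
    sub=(np.abs(W[...,2]-.012)<.006)&(d>0)&(hsv[...,1]<60)&(hsv[...,2]>120)
    reg=np.zeros_like(sub); 
    if n=='top': reg[130:225,140:292]=1
    else: reg[180:345,175:345]=1
    p=W[sub&reg]; print(len(p),p[:,2].mean())
    rect=cv2.minAreaRect(p[:,:2].astype(np.float32)*1000);print(rect); print(cv2.boxPoints(rect))
    # copper small
    m=(hsv[...,0]<15)&(hsv[...,1]>100)&(hsv[...,2]>120)
    reg=np.zeros_like(sub)
    if n=='top': reg[180:232,315:335]=1
    else: reg[145:170,203:252]=1
    p=W[m&reg]; print('bar z',np.median(p[:,2]))
    v,u=np.nonzero(m&reg); q=np.array([unproj(n,a,b,z=.010)[:2]*1000 for a,b in zip(u,v)]).astype(np.float32)
    print('bar',cv2.minAreaRect(q),q.mean(0))
E
python3 fit.py
```

```text
top bench z 0.002229008528431109
6482 0.013355932638945286
((549.2122192382812, 101.53033447265625), (242.8137664794922, 441.46502685546875), 5.463334083557129)
[[ 407.34116  309.70114]
 [ 449.37253 -129.75845]
 [ 691.08325 -106.64047]
 [ 649.0519   332.81912]]
bar z 0.011233784707688432
bar ((449.6427001953125, -253.42001342773438), (29.419010162353516, 136.5128631591797), 88.36793518066406) [ 450.4516  -254.42569]
scene bench z 0.0005542041379161811
7086 0.01165211546508332
((549.1988525390625, 82.88273620605469), (526.0870971679688, 432.9727783203125), 65.96782684326172)
[[ 244.3538    -69.195404]
 [ 639.79517  -245.52338 ]
 [ 854.0439    234.96088 ]
 [ 458.60254   411.28885 ]]
bar z 0.010351020875034145
bar ((448.88922119140625, -254.6092071533203), (29.5196475982666, 138.96266174316406), 88.09883880615234) [ 450.5894  -254.50626]
```

```bash
python3 - <<'E'
from fit import *
th=np.radians(5.46);ex=np.array([np.cos(th),np.sin(th)]);ey=np.array([-np.sin(th),np.cos(th)])
for n in('top','scene'):
    im=cv2.imread(f'pics/{n}0.png');d=np.load(f'{n}0.npy');W=cloud(n,d)*1000
    q=W[...,:2]-[549.2,101.5]; X=q@ex;Y=q@ey;Z=W[...,2]
    hsv=cv2.cvtColor(im,cv2.COLOR_BGR2HSV);inn=(abs(X)<135)&(abs(Y)<260)
    H,S,V=hsv[...,0],hsv[...,1],hsv[...,2]
    def rep(nm,m):
        m=m&inn;print(n,nm,m.sum(),'X',np.percentile(X[m],[2,50,98]).round(1),'Y',np.percentile(Y[m],[2,50,98]).round(1),'Z',np.percentile(Z[m],[2,50,98]).round(1))
    rep('green',(H>45)&(H<85)&(S>100)&(Z>60))
    rep('red',((H<5)|(H>172))&(S>150)&(Z>50))
    g=(H>45)&(H<85)&(S>100)&(Z>95);rep('greentop',g)
    rep('yellow',(H>18)&(H<33)&(S>170)&(V>150)&(Z>60))
    rep('rest0',(abs(Z-72)<8)&(S<60)&(X<-20)&(Y<80))
    for lo,hi in((-200,-70),(-70,0)):
        rep(f'rest{lo}',(abs(Z-72)<12)&(S<60)&(X>lo)&(X<hi)&(Y<97)&(Y>40))
    rep('pin',(H>3)&(H<16)&(S>180)&(Z>98)&(Y>180))
    rep('blue',(H>100)&(H<125)&(S>150)&(Z>22)&(Z<45)&(X<0)&(Y<0))
E
```

```text
top green 668 X [33.6 50.7 72.3] Y [-190.3 -109.4  -27.8] Z [ 91.7 104.  109.7]
top red 24 X [ 76.6  94.6 110.4] Y [-152.5 -140.3 -129.1] Z [ 95.  115.6 123.1]
top greentop 633 X [34.  50.8 70.6] Y [-184.3 -108.7  -27.9] Z [ 96.3 104.3 109.7]
top yellow 48 X [-82.8 -43.6  22. ] Y [ 95.5 131.3 183.6] Z [81.9 89.8 95.8]
top rest0 74 X [-91.2 -80.8 -68.7] Y [43.5 65.5 79.3] Z [65.8 71.4 79.7]
top rest-200 122 X [-91.7 -81.6 -70.8] Y [43.6 70.8 94.5] Z [64.2 71.7 83.1]
top rest-70 13 X [-69.9 -69.4 -68. ] Y [44.6 69.9 93.6] Z [67.4 71.7 83. ]
top pin 21 X [-56.4 -51.  -47. ] Y [209.2 211.6 218. ] Z [108.9 134.7 141.2]
top blue 275 X [-97.8 -55.5 -18.1] Y [-142.6 -104.3  -64.7] Z [26.9 32.7 37.8]
scene green 792 X [38.3 59.9 74. ] Y [-185.5 -102.5  -28.5] Z [ 74.8 102.  107.4]
scene red 149 X [ 80.5  97.2 114.1] Y [-154.  -141.  -128.5] Z [ 66.5  94.9 116.1]
scene greentop 656 X [38.2 56.  71.6] Y [-186.5 -105.3  -28.5] Z [ 95.9 102.6 107.5]
scene yellow 23 X [-84.6 -72.6  24.4] Y [ 94.1  97.6 100.5] Z [80.3 85.4 88.4]
scene rest0 114 X [-90.4 -78.  -66.8] Y [44.5 60.4 79.6] Z [66.7 70.6 79.8]
scene rest-200 126 X [-90.6 -80.1 -70.4] Y [45.  64.6 93.3] Z [65.4 70.5 81.9]
scene rest-70 48 X [-69.7 -67.7 -66.5] Y [45.4 62.2 91.9] Z [60.8 68.6 80.1]
scene pin 39 X [-53.6 -45.9 -42.5] Y [209.1 216.9 220.2] Z [107.8 129.5 139. ]
scene blue 389 X [-97.4 -56.1 -16.5] Y [-145.5 -104.3  -62.9] Z [22.7 30.3 35. ]
```

```bash
cat >> h.py <<'E'
C0=np.array([549.2,101.5]);
def jigT(cx,cy,deg):
    th=np.radians(deg);R=np.array([[np.cos(th),-np.sin(th)],[np.sin(th),np.cos(th)]])
    return lambda p:np.r_[(R@(np.array(p[:2],float)-[-55,70])+[cx,cy]),p[2]]/1000
E
python3 - <<'E'
from h import *
J=jigT(549.2,101.5,5.46)
A=0.3
pts=dict(c=[(-175,-150,12),(65,-150,12),(65,290,12),(-175,290,12),(-175,-150,12)],
 r1=[(-145,115,80),(-121,115,80),(-121,125,80),(-145,125,80),(-145,115,80)],
 r1b=[(-145,125,70),(-121,125,70),(-121,167,70),(-145,167,70)],
 r2=[(-49,115,80),(-25,115,80),(-25,125,80),(-49,125,80),(-49,115,80)],
 r2b=[(-49,125,70),(-25,125,70),(-25,167,70),(-49,167,70)],
 belt=[(-13,93,80),(-13,210,80)],cross=[(-133,205,80),(-37,205,80)],
 piv=[(-85,240,96),(-85-50*np.sin(A),240+50*np.cos(A),96)])
for n,(x0,y0,x1,y1),k in(('top',(130,120,300,230),4.5),('scene',(170,170,350,345),3.4)):
    im=cv2.imread(f'pics/{n}0.png')
    big=cv2.resize(im[y0:y1,x0:x1],None,fx=k,fy=k,interpolation=cv2.INTER_CUBIC)
    for a in pts.values():
        uv=np.array([(proj(n,J(p))-[x0,y0]+.5)*k-.5 for p in a])
        cv2.polylines(big,[np.round(uv).astype(np.int32)],False,(255,0,255),1,cv2.LINE_AA)
    cv2.imwrite(f'pics/ov_{n}.png',big)
E
```

```text
(no output)
```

View pics/ov_top.png

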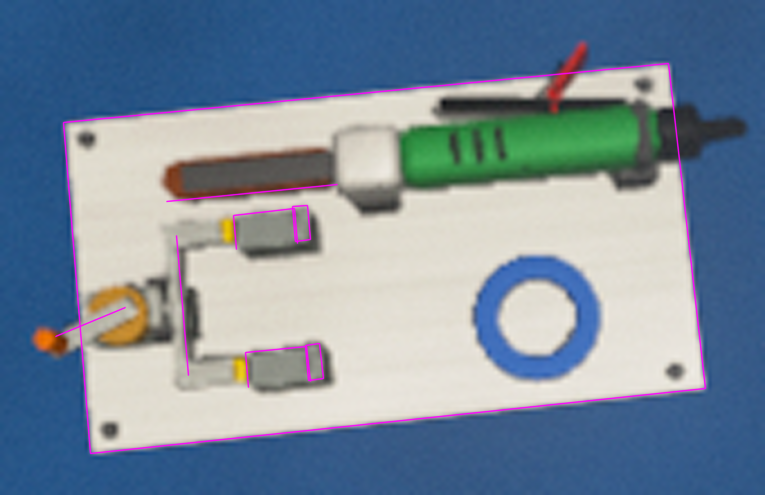

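View pics/ov_scene.png

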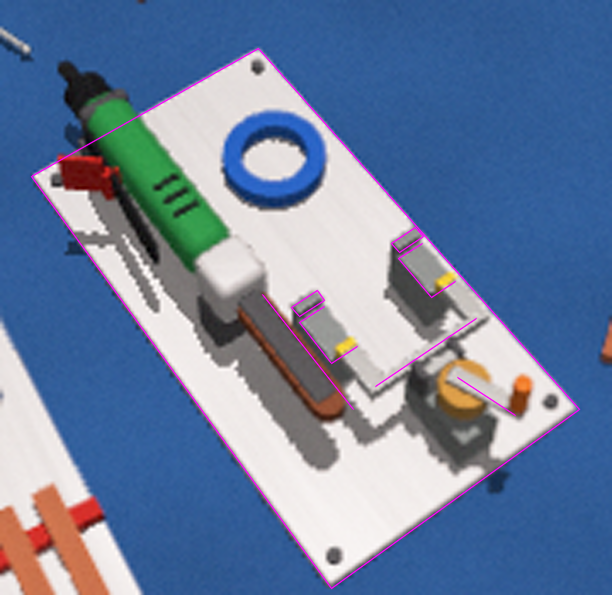

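Candidates in the top view are: the small copper bar (325,207), the long copper bar (172,262), two copper bars on the rack (150,90 and 150,100), and the grey bar (357,215). The crop shows that (325,207) is copper, has three holes and measures about 139 x 29.5 mm, so that is the one I want. The overlays show the jig fit (yaw about 5.5°) matching in both views to within 1–2 mm.

```bash
cat >> h.py <<'E'
from scipy.spatial.transform import Rotation as Ro
J=jigT(549.2,101.5,5.46); YAW=5.46
def goto(targets,ydeg=None,base=None):
    """targets world m; ydeg: world direction (deg, mod 180) of tool y. prints shift/turn from present pose"""
    o=r.observe() ; R0=Ro.from_rotvec(o['tool_rot']); p0=o['ee_pos']
    y0=R0.apply([0,1,0]);a0=np.degrees(np.arctan2(y0[1],y0[0]))
    if ydeg is None: ydeg=a0
    d=(ydeg-a0+90)%180-90; a=np.radians(a0+d)
    yy=np.array([np.cos(a),np.sin(a),0]);zz=np.array([0,0,-1.]);xx=np.cross(yy,zz)
    R1=Ro.from_matrix(np.stack([xx,yy,zz],1))
    print('t',round(o['time_s'],2),'p',(p0*1000).round(1),'ydir',round(a0,1),'F',o['wrist_force'].round(1),'gap',round(o['finger_gap']*1000,1),'q7',o['q'][6].round(2))
    print(' turn',np.degrees((R0.inv()*R1).as_rotvec()).round(2))
    for t in targets: print(' to',(np.array(t)*1000).round(1),'shift',(R0.inv().apply(np.array(t)-p0)*1000).round(1))
E
python3 - <<'E'
from h import *
for p in[(-85,140,75),(-85,240,96),(64,-108,90),(2.5,-10,62)]:print(J(p).round(4),np.hypot(*J(p)[:2]).round(3))
goto([(.45,-.2543,.12),(.45,-.2543,.003)],88.2)
t=cv2.imread('pics/top0.png')
print(proj('top',(.45,-.2543,.01)))
E
```

```text
[0.5127 0.1683 0.075 ] 0.54
[0.5032 0.2679 0.096 ] 0.57
[ 0.6846 -0.0644  0.09  ] 0.688
[0.6141 0.0273 0.062 ] 0.615
t 0.1 p [291.2 663.1 230.2] ydir 66.3 F [ 0.2  0.4 -0. ] gap 85.4 q7 -0.03
 turn [-1.20e-01 -1.00e-02 -2.19e+01]
 to [ 450.  -254.3  120. ] shift [-514.2 -776.   111.9]
 to [ 450.  -254.3    3. ] shift [-514.2 -775.8  228.9]
[324.75096063 205.84245704]
```

```bash
python3 - <<'E'
from h import *
goto([(.58,.2,.24),(.56,.0,.22)],88.2)
E
```

```text
t 0.1 p [291.2 663.1 230.2] ydir 66.3 F [ 0.2  0.4 -0. ] gap 85.4 q7 -0.03
 turn [-1.20e-01 -1.00e-02 -2.19e+01]
 to [580. 200. 240.] shift [-450.6 -308.    -9.1]
 to [560.   0. 220.] shift [-512.7 -499.1   11.3]
```

>>> send_rows(rotation=[[0,0,-22],[0,0,-22],[0,0,-22],[0,0,-22],[0,0,-22],[0,0,-22],[0,0,-22],[0,0,-22],[0,0,-22],[0,0,-22],[0,0,-22],[0,0,-22],[0,0,-22],[0,0,-22],[0,0,-22],[0,0,-22],[0,0,-22],[0,0,-22]], xyz=[[-450,-308,-9],[-450,-308,-9],[-450,-308,-9],[-450,-308,-9],[-450,-308,-9],[-450,-308,-9],[-450,-308,-9],[-450,-308,-9],[-450,-308,-9],[-450,-308,-9],[-450,-308,-9],[-450,-308,-9],[-450,-308,-9],[-513,-499,11],[-513,-499,11],[-513,-499,11],[-513,-499,11],[-513,-499,11]], gripper=[0.2,0.2,0.2,0.2,0.2,0.2,0.2,0.2,0.2,0.2,0.2,0.2,0.2,0.2,0.2,0.2,0.2,0.2], grip_force=40)

```text
time_s: 1.6
ee_pos: [0.5596, -0.0021, 0.2198]
tool_rot: [-0.048, -3.14, 0.001]
wrist_force: [0.8, -0.4, -1.0]
finger_gap: 0.0513
```

```bash
python3 - <<'E'
from h import *
goto([(.45,-.2543,.10),(.45,-.2543,.04),(.45,-.2543,.003)],88.2)
E
```

```text
t 1.6 p [559.6  -2.1 219.8] ydir 88.2 F [ 0.8 -0.4 -1. ] gap 51.3 q7 1.47
 turn [-0.04 -0.05  0.04]
 to [ 450.  -254.3  100. ] shift [ 101.7 -255.4  120.1]
 to [ 450.  -254.3   40. ] shift [ 101.7 -255.4  180.1]
 to [ 450.  -254.3    3. ] shift [ 101.6 -255.3  217.1]
```

>>> send_rows(rotation=[[0,0,0],[0,0,0],[0,0,0],[0,0,0],[0,0,0],[0,0,0],[0,0,0],[0,0,0],[0,0,0],[0,0,0],[0,0,0],[0,0,0]], xyz=[[102,-255,120],[102,-255,120],[102,-255,120],[102,-255,120],[102,-255,120],[102,-255,120],[102,-255,120],[102,-255,120],[102,-255,120],[102,-255,160],[102,-255,180],[102,-255,180]], gripper=[0.2,0.2,0.2,0.2,0.2,0.2,0.2,0.2,0.2,0.2,0.2,0.2])

```text
time_s: 2.6
ee_pos: [0.4502, -0.2483, 0.0377]
tool_rot: [-0.043, -3.137, -0.006]
wrist_force: [-0.9, 1.4, 0.4]
finger_gap: 0.0513
```

```bash
python3 - <<'E'
from h import *
goto([(.45,-.2543,.003)],88.2)
for n,(a,b,c,d),k in(('top',(280,160,400,260),5),('scene',(180,110,280,190),6)):
    im,_=r.snapshot(n);crop(im,a,b,c,d,k,f'pics/g1_{n}.png')
E
```

```text
t 2.6 p [ 450.2 -248.3   37.7] ydir 88.4 F [-0.9  1.4  0.4] gap 51.3 q7 1.96
 turn [ 0.2  -0.27  0.25]
 to [ 450.  -254.3    3. ] shift [-0.1 -6.1 34.7]
```

View pics/g1_scene.png

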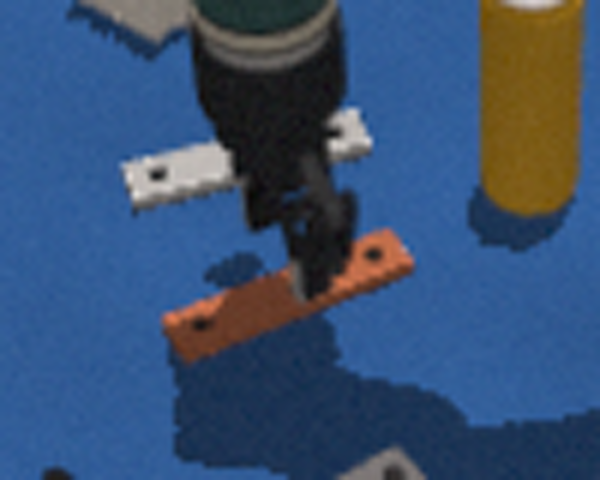

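The fingers straddle the copper bar. The arm hadn't settled, so I'll use the shift from the commanded pose.

>>> send_rows(rotation=[[0,0,0],[0,0,0],[0,0,0],[0,0,0],[0,0,0],[0,0,0]], xyz=[[0,0,0],[0,0,10],[0,0,25],[0,0,36],[0,0,36],[0,0,36]], gripper=[0.2,0.2,0.2,0.2,0.2,0.2])

```text
time_s: 3.2
ee_pos: [0.4508, -0.251, 0.0041]
tool_rot: [-0.047, -3.14, -0.001]
wrist_force: [0.6, 0.4, -0.7]
finger_gap: 0.0514
```

```bash
python3 - <<'E'
from h import *
goto([(.45,-.2543,.003)],88.2)
E
```

```text
t 3.2 p [ 450.8 -251.     4.1] ydir 88.3 F [ 0.6  0.4 -0.7] gap 51.4 q7 1.96
 turn [ 0.02 -0.04  0.1 ]
 to [ 450.  -254.3    3. ] shift [ 0.7 -3.4  1.1]
```

>>> send_rows(rotation=[[0,0,0],[0,0,0],[0,0,0],[0,0,0],[0,0,0],[0,0,0],[0,0,0],[0,0,0]], xyz=[[0,-3,1],[0,-3,1],[0,-3,1],[0,-3,1],[0,-3,1],[0,-3,1],[0,-3,1],[0,-3,1]], gripper=[0.2,0.2,-1,-1,-1,-1,-1,-1], grip_force=50)

```text
time_s: 3.87
ee_pos: [0.4513, -0.2549, 0.0041]
tool_rot: [0.048, 3.14, -0.002]
wrist_force: [-1.7, -0.3, 5.6]
finger_gap: 0.028
```

>>> send_rows(rotation=[[0,0,0],[0,0,0],[0,0,0],[0,0,0],[0,0,0],[0,0,0],[0,0,0]], xyz=[[0,0,-10],[0,0,-40],[0,0,-80],[0,0,-120],[0,0,-160],[0,0,-180],[0,0,-180]], gripper=[-1,-1,-1,-1,-1,-1,-1])

```text
time_s: 4.45
ee_pos: [0.4534, -0.2553, 0.1884]
tool_rot: [0.047, 3.132, -0.006]
wrist_force: [1.0, -0.0, -2.5]
finger_gap: 0.0282
```

```bash
python3 - <<'E'
from h import *
im,d=r.snapshot('top');crop(im,270,130,400,250,5,'pics/l1.png')
im,_=r.snapshot('scene');crop(im,150,50,350,190,4,'pics/l2.png')
goto([J((-85,144,200)),J((-85,144,100)),J((-85,144,73)),(.56,0,.2)],90+YAW)
E
```

```text
t 4.55 p [ 450.5 -253.8  183.9] ydir 88.3 F [ 0.2 -0.6 -2.6] gap 28.3 q7 1.97
 turn [-0.01  0.04 -7.16]
 to [512.3 172.3 200. ] shift [-49.1 427.8 -16.1]
 to [512.3 172.3 100. ] shift [-49.1 427.8  83.9]
 to [512.3 172.3  73. ] shift [-49.  427.8 110.9]
 to [560.   0. 200.] shift [-101.9  257.   -16. ]
```

View pics/l1.png

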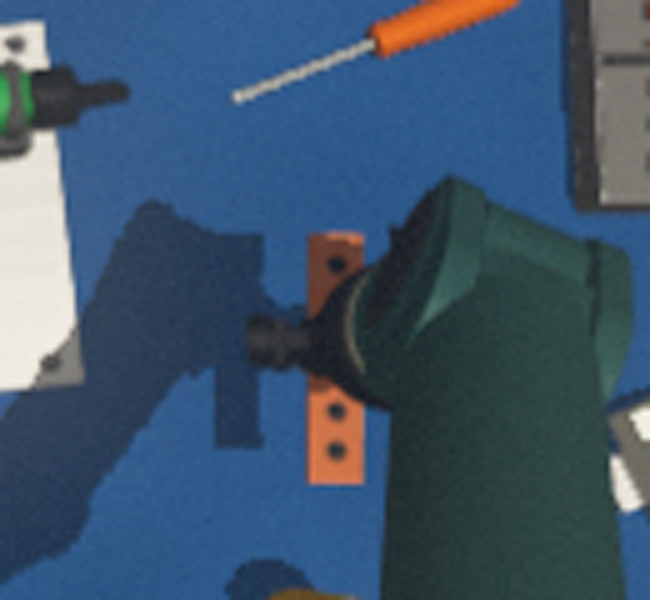

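View pics/l2.png

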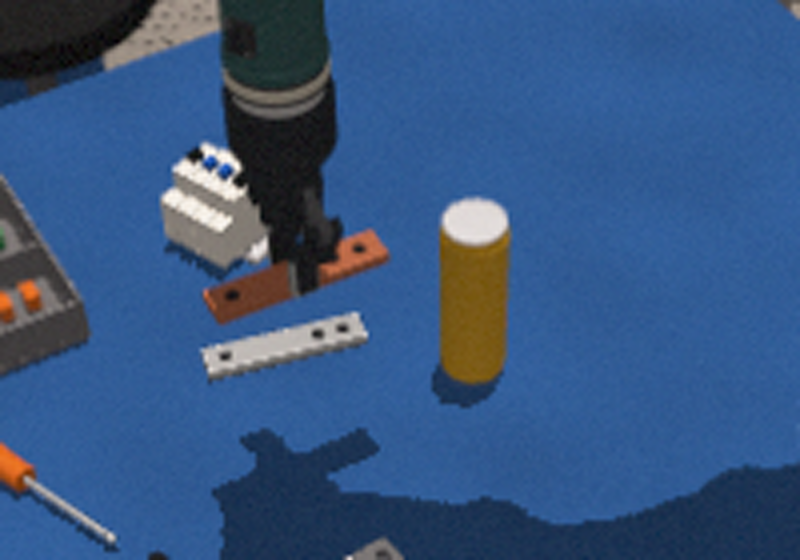

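```bash
python3 - <<'E'
from h import *
for cx,cy in((335,234),(335,246),(335,485),(307,430),(363,430)):
    print(unproj('top',270+cx/5,130+cy/5,z=.190).round(4))
E
```

```text
[ 0.5204 -0.2569  0.19  ]
[ 0.5135 -0.2567  0.19  ]
[ 0.3789 -0.2525  0.19  ]
[ 0.4097 -0.2378  0.19  ]
[ 0.4095 -0.2692  0.19  ]
```

>>> send_rows(rotation=[[0,0,-7.2],[0,0,-7.2],[0,0,-7.2],[0,0,-7.2],[0,0,-7.2],[0,0,-7.2],[0,0,-7.2],[0,0,-7.2],[0,0,-7.2],[0,0,-7.2],[0,0,-7.2],[0,0,-7.2],[0,0,-7.2],[0,0,-7.2],[0,0,-7.2],[0,0,-7.2],[0,0,-7.2],[0,0,-7.2]], xyz=[[-49,428,-16],[-49,428,-16],[-49,428,-16],[-49,428,-16],[-49,428,-16],[-49,428,-16],[-49,428,-16],[-49,428,-16],[-49,428,-16],[-49,428,-16],[-49,428,-16],[-49,428,-16],[-49,428,20],[-49,428,50],[-49,428,75],[-49,428,84],[-49,428,84],[-49,428,84]], gripper=[-1,-1,-1,-1,-1,-1,-1,-1,-1,-1,-1,-1,-1,-1,-1,-1,-1,-1])

```text
time_s: 6.05
ee_pos: [0.512, 0.1712, 0.0986]
tool_rot: [0.149, -3.136, 0.002]
wrist_force: [-0.2, 0.1, -2.4]
finger_gap: 0.0279
```

```bash
cat > look.py <<'E'
import sys
from h import *
def look(tag,pts=(),J=J):
    for n,(a,b,c,d),k in(('top',(130,120,300,230),4.5),('scene',(170,170,350,345),3.4)):
        im,_=r.snapshot(n)
        big=cv2.resize(im[b:d,a:c],None,fx=k,fy=k,interpolation=cv2.INTER_CUBIC)
        for s in pts:
            uv=np.array([(proj(n,J(p))-[a,b]+.5)*k-.5 for p in s])
            cv2.polylines(big,[np.round(uv).astype(np.int32)],False,(255,0,255),1,cv2.LINE_AA)
        cv2.imwrite(f'pics/{tag}_{n}.png',big)
E
python3 - <<'E'
from look import *
look('p1',[[(-155,159,102),(-15,159,102),(-15,129,102),(-155,129,102),(-155,159,102)]])
goto([J((-85,144,100)),J((-85,144,74))],90+YAW)
E
```

```text
t 6.15 p [513.6 172.1 100.3] ydir 95.5 F [ 0.5 -0.1 -2. ] gap 28.1 q7 1.19
 turn [ 0.02  0.11 -0.  ]
 to [512.3 172.3 100. ] shift [1.3 0.3 0.3]
 to [512.3 172.3  74. ] shift [ 1.3  0.3 26.3]
```

View pics/p1_top.png

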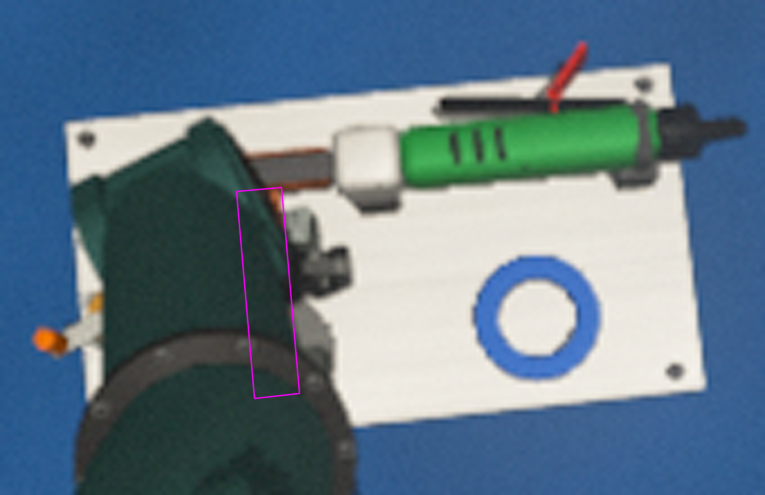

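View pics/p1_scene.png

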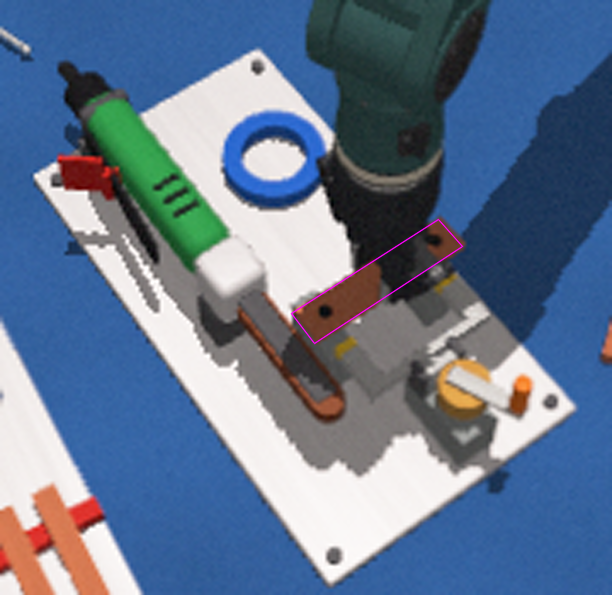

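>>> send_rows(rotation=[[0,0,0],[0,0,0],[0,0,0],[0,0,0],[0,0,0]], xyz=[[0.5,0,8],[0.5,0,16],[0.5,0,22],[0.5,0,24],[0.5,0,24]], gripper=[-1,-1,-1,-1,-1])

```text
time_s: 6.57
ee_pos: [0.5117, 0.172, 0.0746]
tool_rot: [0.151, -3.137, 0.001]
wrist_force: [-0.2, -0.3, -3.5]
finger_gap: 0.0279
```

>>> send_rows(rotation=[[0,0,0],[0,0,0],[0,0,0]], xyz=[[-0.5,0,0],[-1,0,0],[-1,0,0]], gripper=[-1,-1,-1])

```text
time_s: 6.82
ee_pos: [0.5136, 0.1724, 0.0756]
tool_rot: [-0.151, 3.137, 0.0]
wrist_force: [0.6, 0.1, -3.4]
finger_gap: 0.0282
```

```bash
python3 - <<'E'
from h import *
goto([J((-85,144,74))],90+YAW)
E
```

```text
t 6.82 p [513.6 172.4  75.6] ydir 95.5 F [ 0.6  0.1 -3.4] gap 28.2 q7 1.18
 turn [0.01 0.04 0.03]
 to [512.3 172.3  74. ] shift [1.3 0.1 1.6]
```

>>> send_rows(rotation=[[0,0,0],[0,0,0],[0,0,0]], xyz=[[-0.5,0,0],[-1,0,0],[-1,0,0]], gripper=[-1,-1,-1])

```text
time_s: 7.07
ee_pos: [0.5145, 0.1724, 0.0755]
tool_rot: [-0.15, 3.137, 0.0]
wrist_force: [-0.5, -0.0, -2.4]
finger_gap: 0.028
```

>>> send_rows(rotation=[[0,0,0],[0,0,0],[0,0,0]], xyz=[[-0.5,0,0],[-1,0,0],[-1,0,0]], gripper=[-1,-1,-1])

```text
time_s: 7.32
ee_pos: [0.5154, 0.1724, 0.0754]
tool_rot: [-0.15, 3.138, 0.0]
wrist_force: [0.1, -0.5, -2.4]
finger_gap: 0.0281
```

>>> send_rows(rotation=[[0,0,0],[0,0,0],[0,0,0]], xyz=[[-0.5,0,0],[-1,0,0],[-1,0,0]], gripper=[-1,-1,-1])

```text
time_s: 7.57
ee_pos: [0.5163, 0.1725, 0.0753]
tool_rot: [-0.15, 3.138, 0.0]
wrist_force: [0.4, 0.6, -2.5]
finger_gap: 0.0283
```

```bash
python3 - <<'E'
from look import *
look('p2')
goto([J((-85,144,74))],90+YAW)
E
```

```text
t 7.67 p [516.2 172.5  75.3] ydir 95.5 F [ 0.3 -0.4 -2.1] gap 28.1 q7 1.19
 turn [-0.    0.    0.03]
 to [512.3 172.3  74. ] shift [3.9 0.2 1.3]
```

View pics/p2_scene.png

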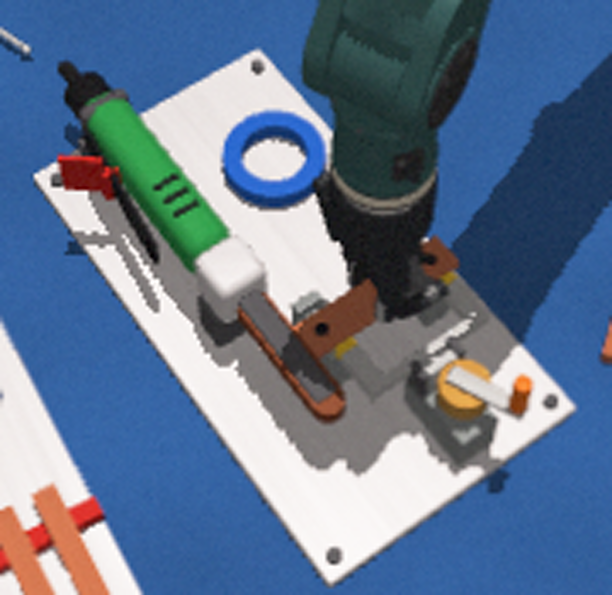

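>>> send_rows(rotation=[[0,0,0],[0,0,0],[0,0,0]], xyz=[[-0.5,0,0],[-1,0,0],[-1,0,0]], gripper=[-1,-1,-1])

```text
time_s: 7.92
ee_pos: [0.5166, 0.1725, 0.0752]
tool_rot: [0.151, -3.137, 0.001]
wrist_force: [-0.9, 0.2, -2.3]
finger_gap: 0.0282
```

>>> send_rows(rotation=[[0,0,0],[0,0,0],[0,0,0]], xyz=[[-0.5,0,0],[-1,0,0],[-1,0,0]], gripper=[-1,-1,-1])

```text
time_s: 8.17
ee_pos: [0.5166, 0.1725, 0.075]
tool_rot: [0.151, -3.135, 0.001]
wrist_force: [-4.9, 0.5, -1.4]
finger_gap: 0.0276
```

>>> send_rows(rotation=[[0,0,0],[0,0,0],[0,0,0],[0,0,0]], xyz=[[2,0,0],[2,0,1],[2,0,1.5],[2,0,1.5]], gripper=[-1,-1,-1,-1])

```text
time_s: 8.5
ee_pos: [0.5166, 0.1726, 0.0741]
tool_rot: [-0.15, 3.137, 0.0]
wrist_force: [-1.5, -0.4, 1.6]
finger_gap: 0.0279
```

>>> send_rows(rotation=[[0,0,0],[0,0,0],[0,0,0],[0,0,0],[0,0,0],[0,0,0],[0,0,0],[0,0,0],[0,0,0],[0,0,0]], xyz=[[0,0,0],[0,0,0],[0,0,0],[0,0,0],[0,0,-10],[0,0,-40],[0,0,-80],[0,0,-110],[0,0,-110],[0,0,-110]], gripper=[0.2,0.2,0.2,0.2,0.2,0.2,0.2,0.2,0.2,0.2])

```text
time_s: 9.33
ee_pos: [0.5178, 0.1731, 0.1866]
tool_rot: [-0.15, 3.132, 0.003]
wrist_force: [0.2, -1.0, -1.2]
finger_gap: 0.0515
```

```bash
python3 - <<'E'
from look import *
goto([J((-85,144,74))],90+YAW)
look('p3',[[(-155,130,80),(-155,160,80)],[(-85,240,136),(-85-50*np.sin(.2),240+50*np.cos(.2),136)],[(-85,240,136),(-85-50*np.sin(.3),240+50*np.cos(.3),136)],[(-85,240,136),(-85-50*np.sin(.4),240+50*np.cos(.4),136)]])
E
```

```text
t 9.33 p [517.8 173.1 186.6] ydir 95.5 F [ 0.2 -1.  -1.2] gap 51.5 q7 1.21
 turn [0.09 0.33 0.02]
 to [512.3 172.3  74. ] shift [  6.2  -0.4 112.5]
```

View pics/p3_top.png

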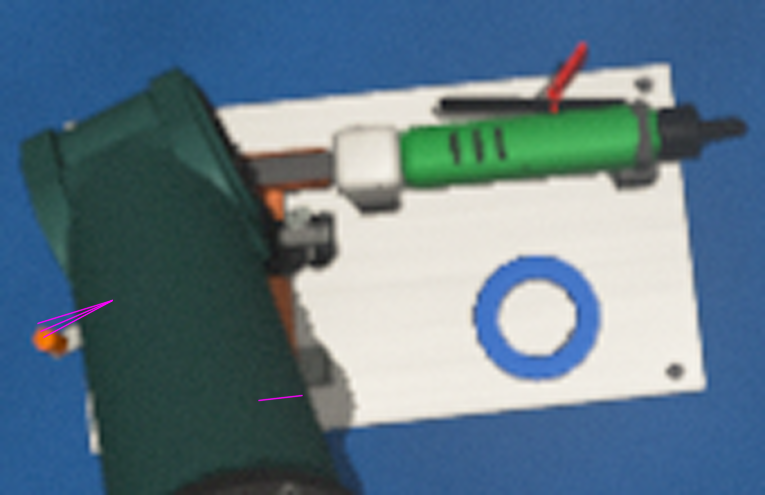

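View pics/p3_scene.png

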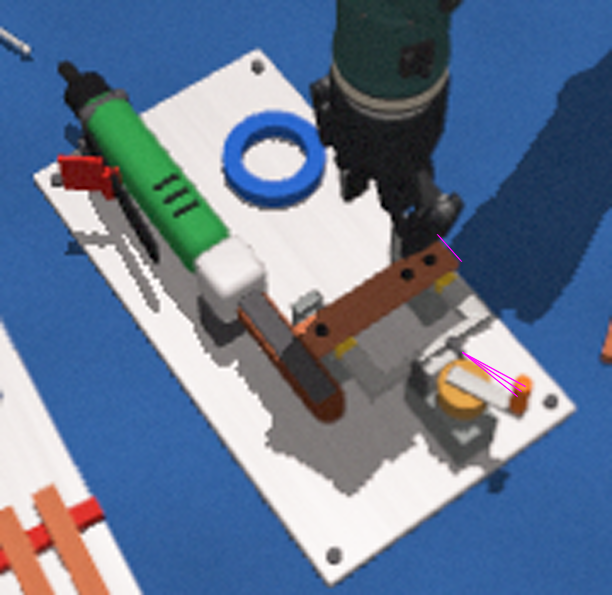

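```bash
python3 - <<'E'
from h import *
Ri=Ro.from_euler('z',-YAW,degrees=True).as_matrix()[:2,:2]
for n,p in(('top',unproj('top',130+43.5/4.5,120+338/4.5,z=.136)),('scene',unproj('scene',170+522/3.4,170+380/3.4,z=.136))):
    q=Ri@(p[:2]*1000-C0)+[-55,70];v=q-[-85,240];print(n,p.round(4),q.round(1),np.hypot(*v).round(1),np.arctan2(-v[0],v[1]).round(3))
goto([J((-85-50*np.sin(a),240+50*np.cos(a),z)) for a in(.38,.45) for z in(170,106)]+[J((-85,200,190))],90+YAW)
E
```

```text
top [0.4779 0.3103 0.136 ] [-106.1  284.6] 49.4 0.441
scene [0.4784 0.3083 0.136 ] [-105.8  282.6] 47.4 0.454
t 9.43 p [515.7 172.2 183.8] ydir 95.5 F [ 0.1  0.2 -0.2] gap 51.2 q7 1.21
 turn [-0.01 -0.02  0.03]
 to [480.3 312.3 170. ] shift [ 21.9 142.9  13.8]
 to [480.3 312.3 106. ] shift [ 21.8 142.9  77.8]
 to [477.2 310.6 170. ] shift [ 25.1 141.5  13.8]
 to [477.2 310.6 106. ] shift [ 25.  141.5  77.8]
 to [507.  228.1 190. ] shift [ 3.4 56.4 -6.2]
```

>>> send_rows(rotation=[[0,0,0],[0,0,0],[0,0,0],[0,0,0],[0,0,0],[0,0,0],[0,0,0],[0,0,0],[0,0,0],[0,0,0]], xyz=[[24,141,10],[24,141,10],[24,141,10],[24,141,10],[24,141,10],[24,141,10],[24,141,40],[24,141,70],[24,141,79],[24,141,79]], gripper=[0,0,0,0,0,0,0,0,0,0], grip_force=40)

```text
time_s: 10.27
ee_pos: [0.4772, 0.3068, 0.1019]
tool_rot: [0.146, -3.132, 0.008]
wrist_force: [0.0, -0.3, 0.5]
finger_gap: 0.0429
```

>>> send_rows(rotation=[[0,0,0],[0,0,0],[0,0,0],[0,0,0],[0,0,0],[0,0,0],[0,0,0]], xyz=[[0,0,0],[0,0,0],[0,0,0],[0,0,0],[0,0,0],[0,0,0],[0,0,0]], gripper=[0,-1,-1,-1,-1,-1,-1])

```text
time_s: 10.85
ee_pos: [0.4798, 0.3099, 0.1061]
tool_rot: [-0.149, 3.136, -0.001]
wrist_force: [-0.0, -3.5, 7.2]
finger_gap: 0.0127
```

```bash
python3 - <<'E'
from look import *
A=np.linspace(.445,3.14,17)
goto([J((-85-50*np.sin(a),240+50*np.cos(a),104)) for a in A],90+YAW)
look('q1')
E
```

```text
t 10.85 p [479.8 309.9 106.1] ydir 95.5 F [-0.  -3.5  7.2] gap 12.7 q7 0.94
 turn [-0.03  0.1  -0.  ]
 to [477.4 310.8 104. ] shift [2.3 1.1 2.1]
 to [470.6 305.8 104. ] shift [ 9.6 -3.2  2.1]
 to [464.7 299.8 104. ] shift [16.  -8.6  2.1]
 to [459.9 292.9 104. ] shift [ 21.4 -15.    2.1]
 to [456.3 285.3 104. ] shift [ 25.7 -22.2   2.1]
 to [454.  277.2 104. ] shift [ 28.8 -30.1   2.1]
 to [453.2 268.9 104. ] shift [ 30.4 -38.3   2.1]
 to [453.7 260.5 104. ] shift [ 30.7 -46.7   2.1]
 to [455.7 252.3 104. ] shift [ 29.5 -55.1   2.1]
 to [458.9 244.5 104. ] shift [ 27.  -63.1   2.1]
 to [463.5 237.5 104. ] shift [ 23.2 -70.6   2.1]
 to [469.1 231.2 104. ] shift [ 18.1 -77.3   2.1]
 to [475.8 226.1 104. ] shift [ 12.  -83.1   2.1]
 to [483.2 222.1 104. ] shift [  5.  -87.8   2.1]
 to [491.1 219.3 104. ] shift [ -2.6 -91.2   2.2]
 to [499.4 218.  104. ] shift [-10.8 -93.3   2.2]
 to [507.8 218.1 104. ] shift [-19.2 -94.1   2.2]
```

View pics/q1_scene.png

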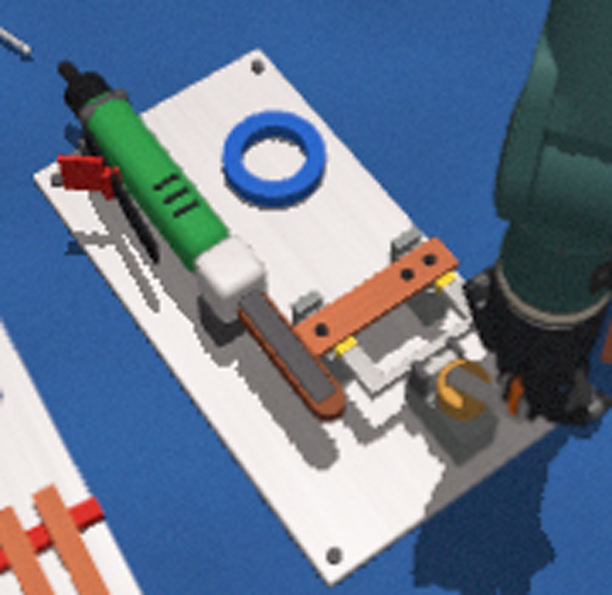

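>>> send_rows(rotation=[[0,0,0],[0,0,0],[0,0,0],[0,0,0],[0,0,0],[0,0,0],[0,0,0]], xyz=[[7.3,-4.3,0],[13.7,-9.7,0],[19.1,-16.1,0],[23.4,-23.3,0],[26.5,-31.2,0],[28.1,-39.4,0],[28.1,-39.4,0]], gripper=[-1,-1,-1,-1,-1,-1,-1])

```text
time_s: 11.53
ee_pos: [0.4523, 0.2692, 0.106]
tool_rot: [0.152, -3.136, -0.002]
wrist_force: [-5.1, -1.1, 12.3]
finger_gap: 0.0126
```

```bash
python3 - <<'E'
from look import *
goto([J((-85-50*np.sin(a),240+50*np.cos(a),104)) for a in (1.46,)],90+YAW)
look('q2')
E
```

```text
t 11.53 p [452.3 269.2 106. ] ydir 95.5 F [-5.1 -1.1 12.3] gap 12.6 q7 0.97
 turn [ 0.1  -0.09  0.08]
 to [453.2 268.6 104. ] shift [-0.8 -0.7  2. ]
```

View pics/q2_scene.png

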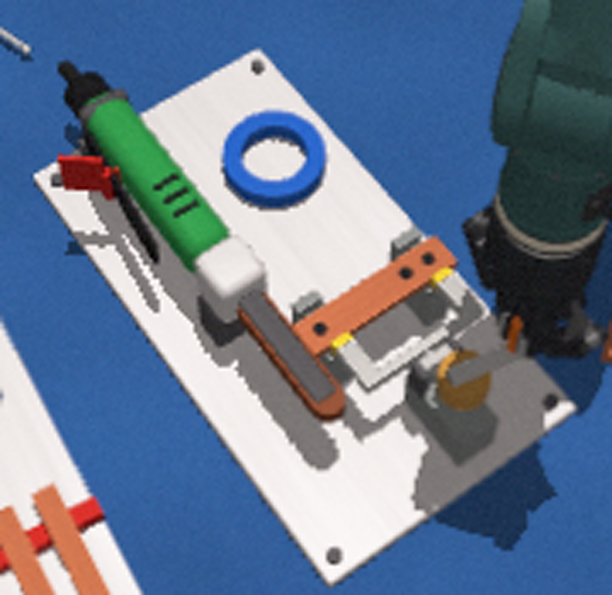

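>>> send_rows(rotation=[[0,0,0],[0,0,0],[0,0,0],[0,0,0],[0,0,0],[0,0,0],[0,0,0],[0,0,0],[0,0,0],[0,0,0],[0,0,0],[0,0,0]], xyz=[[0.3,-8.4,-1],[-0.9,-16.8,-1],[-3.4,-24.8,-1],[-7.2,-32.3,-1],[-12.3,-39,-1],[-18.4,-44.8,-1],[-25.4,-49.5,-1],[-33,-52.9,-1],[-41.2,-55,-1],[-49.6,-55.8,-1],[-49.6,-55.8,-1],[-49.6,-55.8,-1]], gripper=[-1,-1,-1,-1,-1,-1,-1,-1,-1,-1,-1,-1])

```text
time_s: 12.63
ee_pos: [0.5083, 0.2153, 0.1064]
tool_rot: [0.148, -3.136, 0.005]
wrist_force: [-0.3, -4.4, 7.5]
finger_gap: 0.0127
```

```bash
python3 - <<'E'
from look import *
goto([J((-85,190,104))],90+YAW)
look('q3',[[(-85,240,96),(-85,190,96)],[(-85,190,96),(-85,190,136)]])
E
```

```text
t 12.63 p [508.3 215.3 106.4] ydir 95.4 F [-0.3 -4.4  7.5] gap 12.7 q7 1.09
 turn [-0.16 -0.13 -0.05]
 to [507.9 218.1 104. ] shift [0.1 2.8 2.4]
```

View pics/q3_scene.png

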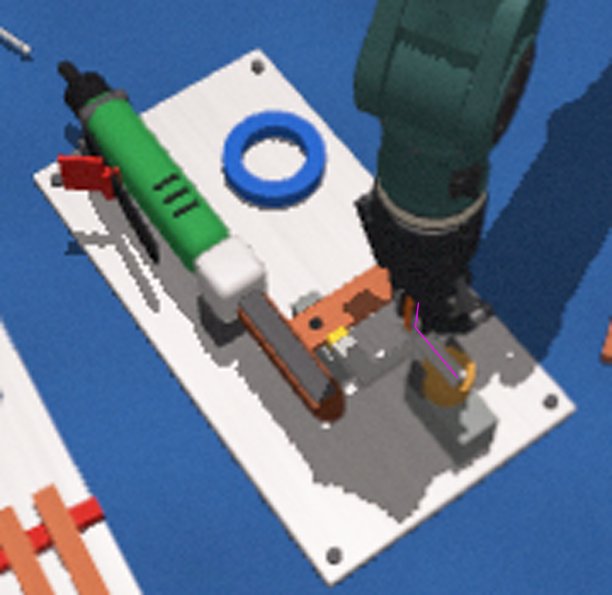

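View pics/q3_top.png

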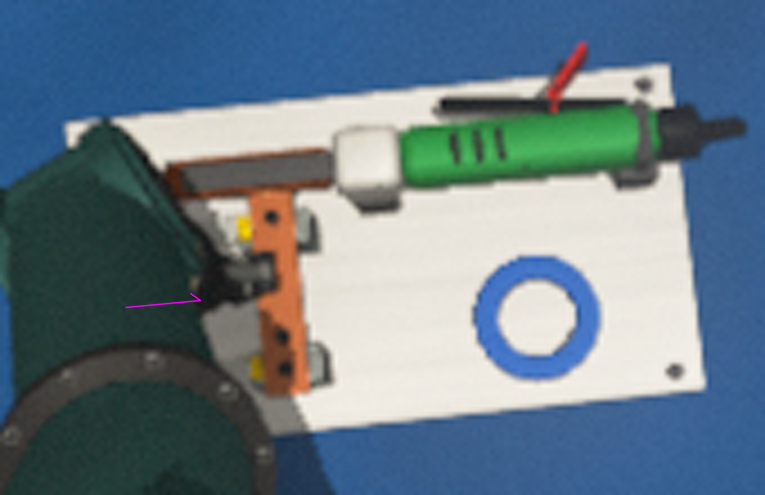

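>>> send_rows(rotation=[[0,0,0],[0,0,0],[0,0,0],[0,0,0],[0,0,0],[0,0,0],[0,0,0]], xyz=[[0,0,0],[0,0,0],[0,0,0],[0,0,-20],[0,0,-60],[0,0,-100],[0,0,-100]], gripper=[0,0,0,0,0,0,0])

```text
time_s: 13.32
ee_pos: [0.5132, 0.2209, 0.2124]
tool_rot: [-0.151, 3.126, 0.009]
wrist_force: [0.6, 1.0, 0.6]
finger_gap: 0.0427
```

```bash
python3 - <<'E'
from look import *
goto([J((64,-112,200)),J((64,-112,92))],YAW)
look('q4',[[(-85,240,96),(-85,190,96)],[(-85,190,96),(-85,190,136)]])
E
```

```text
t 13.32 p [513.2 220.9 212.4] ydir 95.5 F [0.6 1.  0.6] gap 42.7 q7 1.12
 turn [ -0.3    0.79 -89.92]
 to [685.  -68.4 200. ] shift [-142.9 -304.5   12.5]
 to [685.  -68.4  92. ] shift [-141.6 -305.1  120.5]
```

View pics/q4_scene.png

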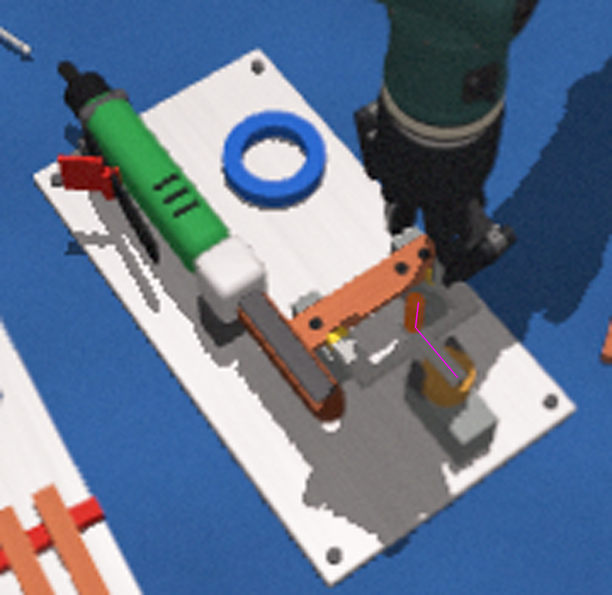

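>>> send_rows(rotation=[[0,0,90],[0,0,90],[0,0,90],[0,0,90],[0,0,90],[0,0,90],[0,0,90],[0,0,90],[0,0,90],[0,0,90],[0,0,90],[0,0,90],[0,0,90],[0,0,90],[0,0,90],[0,0,90],[0,0,90]], xyz=[[-143,-305,0],[-143,-305,0],[-143,-305,0],[-143,-305,0],[-143,-305,0],[-143,-305,0],[-143,-305,0],[-143,-305,0],[-143,-305,0],[-143,-305,0],[-143,-305,0],[-143,-305,0],[-143,-305,0],[-143,-305,0],[-143,-305,0],[-143,-305,0],[-143,-305,0]], gripper=[-1,-1,-1,-1,-1,-1,-1,-1,-1,-1,-1,-1,-1,-1,-1,-1,-1])

```text
time_s: 14.83
ee_pos: [0.6804, -0.0719, 0.2051]
tool_rot: [-2.11, -2.326, 0.001]
wrist_force: [-0.0, 0.9, -0.4]
finger_gap: 0.0001
```

```bash
python3 - <<'E'
from look import *
look('q5',[[(-85,240,96),(-85,190,96)],[(-85,190,96),(-85,190,136)]])
goto([J((64,-112,200)),J((64,-112,92))],YAW)
E
```

```text
t 14.93 p [680.7 -72.1 205.6] ydir 5.5 F [-0.6 -0.8 -0.5] gap -0.3 q7 0.36
 turn [-0.02 -0.01  0.07]
 to [685.  -68.4 200. ] shift [3.3 4.6 5.6]
 to [685.  -68.4  92. ] shift [  3.3   4.7 113.6]
```

View pics/q5_scene.png

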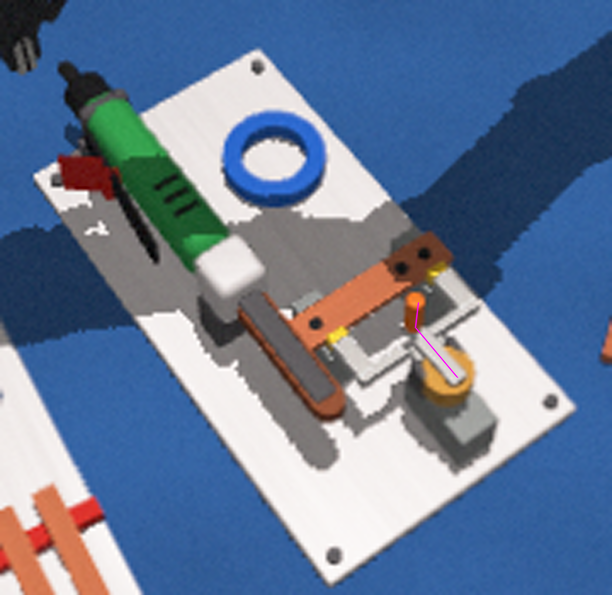

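View pics/q5_top.png

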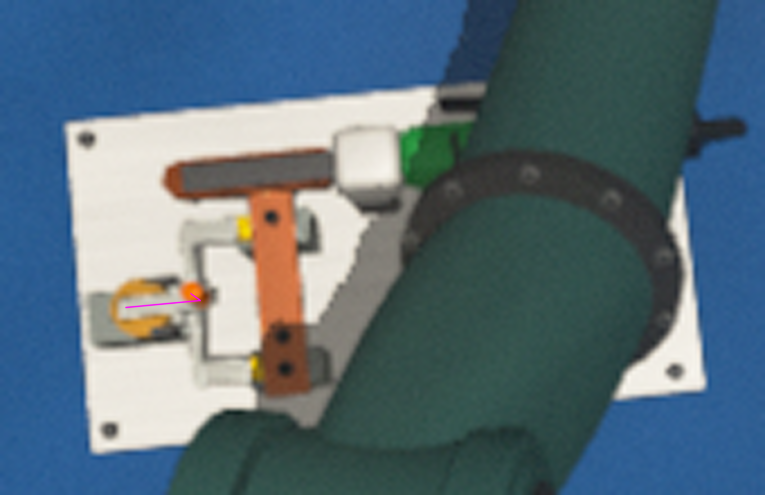

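```bash
python3 - <<'E'
from h import *
a=cv2.imread('pics/q5_top.png')[230:420,80:340];b=cv2.imread('pics/q5_scene.png')[210:430,270:500]
cv2.imwrite('pics/z1.png',cv2.resize(a,None,fx=3,fy=3));cv2.imwrite('pics/z2.png',cv2.resize(b,None,fx=2.7,fy=2.7))
Ri=Ro.from_euler('z',-YAW,degrees=True).as_matrix()[:2,:2]
for n,p in(('top',unproj('top',130+192/4.5,120+290/4.5,z=.136)),('scene',unproj('scene',170+416/3.4,170+299/3.4,z=.136))):
    q=Ri@(p[:2]*1000-C0)+[-55,70];v=q-[-85,240];print(n,q.round(1),np.hypot(*v).round(1),np.arctan2(-v[0],v[1]).round(3))
E
```

```text
top [-84.7 187.2] 52.8 -3.136
scene [-85.2 188.8] 51.2 3.137
```

View pics/z1.png

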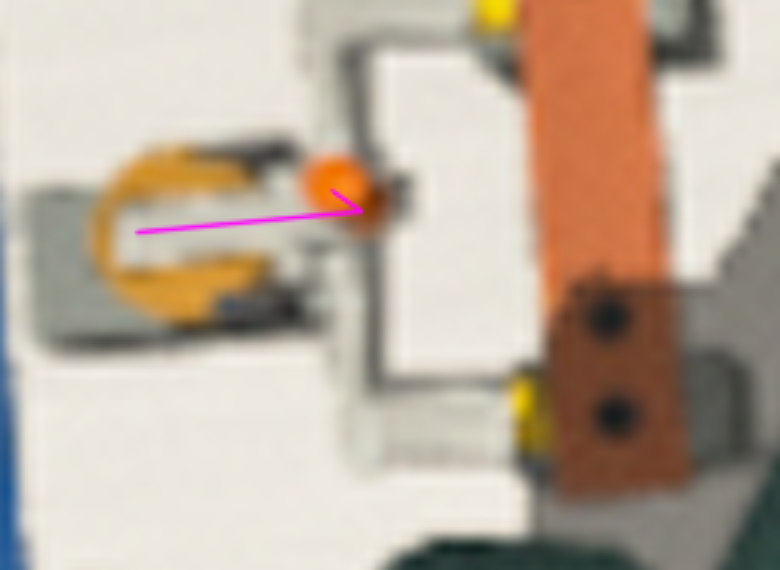

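View pics/z2.png

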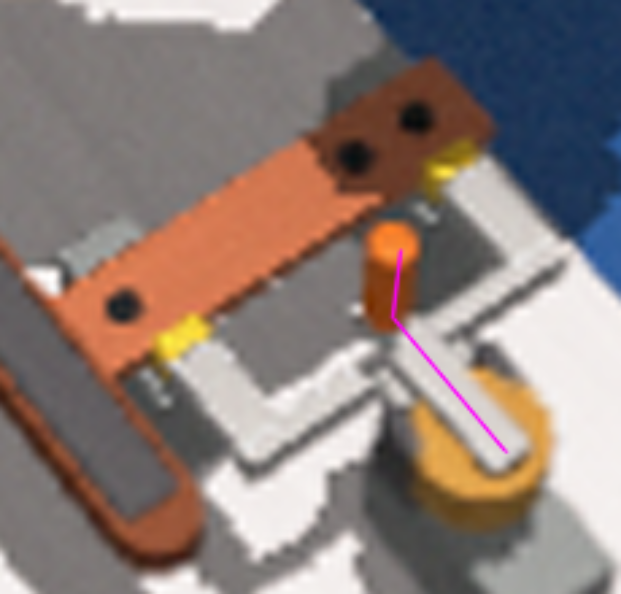

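The cam reads about 3.14 in both views, and the bar is clamped. Next is the lever.

>>> send_rows(rotation=[[0,0,0],[0,0,0],[0,0,0],[0,0,0],[0,0,0],[0,0,0],[0,0,0]], xyz=[[3,4.5,30],[3,4.5,60],[3,4.5,90],[3,4.5,110],[3,4.5,113],[3,4.5,113],[3,4.5,113]], gripper=[-1,-1,-1,-1,-1,-1,-1])

```text
time_s: 15.52
ee_pos: [0.6859, -0.0691, 0.0939]
tool_rot: [2.112, 2.324, 0.002]
wrist_force: [-0.2, -0.2, -0.5]
finger_gap: 0.0004
```

```bash
python3 - <<'E'
from look import *
goto([J((64,-80,92)),J((64,-66,92))],YAW)
im,_=r.snapshot('scene');crop(im,150,170,280,280,5,'pics/v1.png')
E
```

```text
t 15.52 p [685.9 -69.1  93.9] ydir 5.5 F [-0.2 -0.2 -0.5] gap 0.4 q7 0.4
 turn [0.1  0.03 0.03]
 to [681.9 -36.5  92. ] shift [32.8 -0.9  1.9]
 to [680.6 -22.6  92. ] shift [46.8 -0.9  1.9]
```

View pics/v1.png

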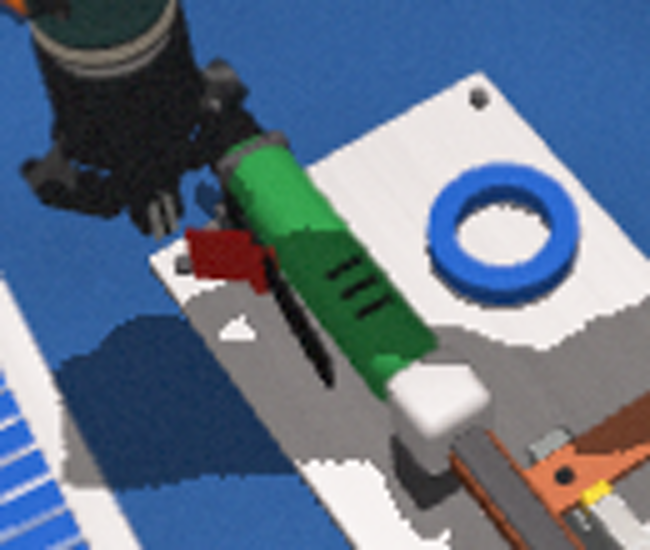

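>>> send_rows(rotation=[[0,0,0],[0,0,0],[0,0,0],[0,0,0],[0,0,0],[0,0,0],[0,0,0],[0,0,0]], xyz=[[0,-5,0],[8,-5,0],[16,-5,0],[24,-5,0],[32,-5,0],[38,-5,0],[42,-5,0],[42,-5,0]], gripper=[-1,-1,-1,-1,-1,-1,-1,-1])

```text
time_s: 16.23
ee_pos: [0.6756, -0.0251, 0.0926]
tool_rot: [-2.109, -2.327, -0.0]
wrist_force: [-0.8, 0.2, 0.1]
finger_gap: 0.0002
```

```bash
python3 - <<'E'
from look import *
goto([J((60,-66,92))],YAW)
im,_=r.snapshot('scene');crop(im,150,170,280,280,5,'pics/v2.png')
E
```

```text
t 16.23 p [675.6 -25.1  92.6] ydir 5.6 F [-0.8  0.2  0.1] gap 0.2 q7 0.35
 turn [-0.05 -0.07  0.16]
 to [676.6 -22.9  92. ] shift [2.1 1.2 0.6]
```

View pics/v2.png

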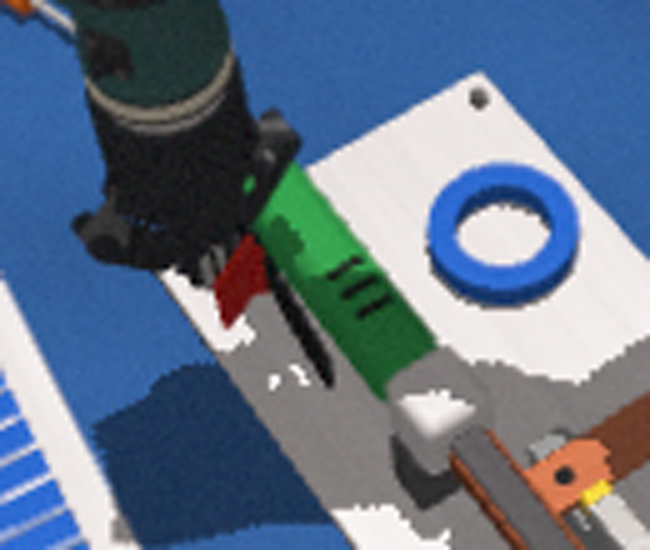

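>>> send_rows(rotation=[[0,0,0],[0,0,0],[0,0,0],[0,0,0]], xyz=[[2,0,0],[4,0,0],[4,0,0],[4,0,0]], gripper=[-1,-1,-1,-1])

```text
time_s: 16.62
ee_pos: [0.6754, -0.0245, 0.0927]
tool_rot: [2.113, 2.324, -0.001]
wrist_force: [-0.3, -2.1, -1.0]
finger_gap: -0.0002
```

>>> send_rows(rotation=[[0,0,0],[0,0,0],[0,0,0],[0,0,0]], xyz=[[2,0,0],[3,0,0],[3,0,0],[3,0,0]], gripper=[-1,-1,-1,-1])

```text
time_s: 16.95
ee_pos: [0.6753, -0.0242, 0.0928]
tool_rot: [2.113, 2.321, -0.004]
wrist_force: [0.5, -5.9, -1.9]
finger_gap: 0.0001
```

>>> send_rows(rotation=[[0,0,0],[0,0,0],[0,0,0]], xyz=[[2,0,0],[3,0,0],[3,0,0]], gripper=[-1,-1,-1])

```text
time_s: 17.2
ee_pos: [0.6753, -0.0241, 0.0928]
tool_rot: [2.112, 2.317, -0.007]
wrist_force: [0.4, -9.5, -2.1]
finger_gap: -0.0002
```

>>> send_rows(rotation=[[0,0,0],[0,0,0],[0,0,0],[0,0,0],[0,0,0],[0,0,0],[0,0,0]], xyz=[[-15,0,0],[-25,0,0],[-25,0,-40],[-25,0,-80],[-25,0,-100],[-25,0,-100],[-25,0,-100]], gripper=[-1,-1,-1,-1,-1,-1,-1])

```text
time_s: 17.78
ee_pos: [0.6785, -0.0419, 0.1946]
tool_rot: [2.111, 2.324, 0.005]
wrist_force: [-0.3, 0.5, 0.3]
finger_gap: 0.0002
```

```bash
python3 - <<'E'
from look import *
goto([J((2.5,-10,180)),J((2.5,-10,62))],YAW)
tip=[[(33,-61,115),(61,-84,115)],[(33,-61,115),(65,-44,115)]]
n='scene';im,_=r.snapshot(n);a,b,c,d=150,170,280,280;k=5
big=cv2.resize(im[b:d,a:c],None,fx=k,fy=k,interpolation=cv2.INTER_CUBIC)
for s in tip:
    uv=np.array([(proj(n,J(p))-[a,b]+.5)*k-.5 for p in s]);cv2.polylines(big,[np.round(uv).astype(np.int32)],False,(255,0,255),1)
cv2.imwrite('pics/v3.png',big)
E
```

```text
t 17.78 p [678.5 -41.9 194.6] ydir 5.5 F [-0.3  0.5  0.3] gap 0.2 q7 0.33
 turn [ 0.2  -0.06  0.04]
 to [614.1  27.3 180. ] shift [ 75.1 -57.6  14.5]
 to [614.1  27.3  62. ] shift [ 75.  -58.  132.5]
```

View pics/v3.png

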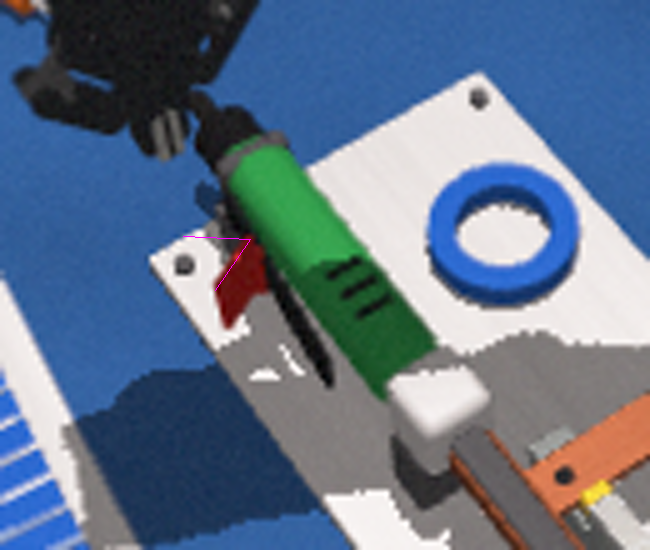

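>>> send_rows(rotation=[[0,0,0],[0,0,0],[0,0,0],[0,0,0],[0,0,0],[0,0,0],[0,0,0]], xyz=[[75,-58,10],[75,-58,10],[75,-58,10],[75,-58,10],[75,-58,10],[75,-58,10],[75,-58,10]], gripper=[1,1,1,1,1,1,1], grip_force=40)

```text
time_s: 18.42
ee_pos: [0.6135, 0.0253, 0.1826]
tool_rot: [2.114, 2.322, -0.001]
wrist_force: [-0.8, -0.1, -0.1]
finger_gap: 0.0836
```

```bash
python3 - <<'E'
from look import *
goto([J((2.5,-10,62))],YAW)
E
```

```text
t 18.42 p [613.5  25.3 182.6] ydir 5.4 F [-0.8 -0.1 -0.1] gap 83.6 q7 0.23
 turn [ 0.03  0.07 -0.08]
 to [614.1  27.3  62. ] shift [  2.1   0.7 120.6]
```

>>> send_rows(rotation=[[0,0,0],[0,0,0],[0,0,0],[0,0,0],[0,0,0],[0,0,0],[0,0,0],[0,0,0],[0,0,0]], xyz=[[2,1,20],[2,1,40],[2,1,60],[2,1,80],[2,1,100],[2,1,115],[2,1,121],[2,1,121],[2,1,121]], gripper=[1,1,1,1,1,1,1,1,1])

```text
time_s: 19.17
ee_pos: [0.6141, 0.028, 0.062]
tool_rot: [2.113, 2.324, 0.0]
wrist_force: [-0.5, -0.3, 0.4]
finger_gap: 0.0852
```

```bash
python3 - <<'E'
from look import *
goto([J((2.5,-10,62))],YAW)
im,_=r.snapshot('scene');crop(im,150,150,290,280,4.5,'pics/w1.png')
E
```

```text
t 19.17 p [614.1  28.   62. ] ydir 5.4 F [-0.5 -0.3  0.4] gap 85.2 q7 0.3
 turn [ 0.03  0.03 -0.03]
 to [614.1  27.3  62. ] shift [-0.7 -0.1 -0. ]
```

View pics/w1.png

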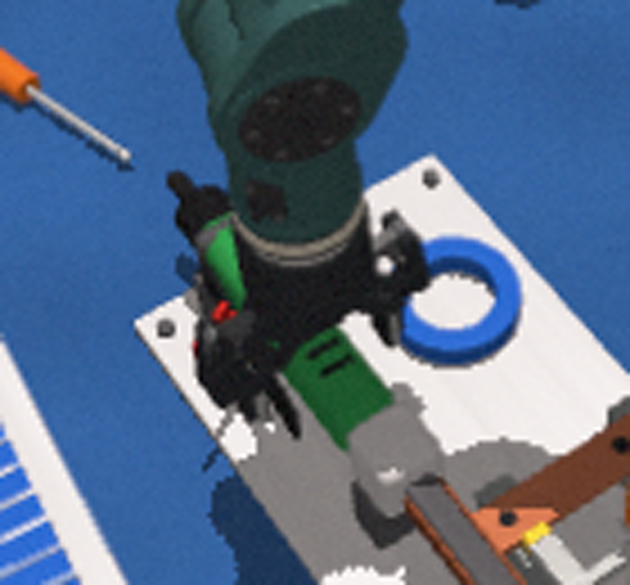

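>>> send_rows(rotation=[[0,0,0],[0,0,0],[0,0,0],[0,0,0],[0,0,0],[0,0,0]], xyz=[[0,0,0],[0,0,0],[0,0,0],[0,0,0],[0,0,0],[0,0,0]], gripper=[-1,-1,-1,-1,-1,-1], grip_force=35)

```text
time_s: 19.72
ee_pos: [0.6142, 0.029, 0.064]
tool_rot: [2.112, 2.324, 0.003]
wrist_force: [-0.5, 0.4, 10.0]
finger_gap: 0.0446
```

```bash
python3 - <<'E'
from look import *
goto([J((2.5,-10,62))],YAW)
im,_=r.snapshot('scene');crop(im,150,150,290,280,4.5,'pics/w2.png')
E
```

```text
t 19.72 p [614.2  29.   64. ] ydir 5.5 F [-0.5  0.4 10. ] gap 44.6 q7 0.3
 turn [ 0.12 -0.03  0.02]
 to [614.1  27.3  62. ] shift [-1.6 -0.3  2. ]
```

View pics/w2.png

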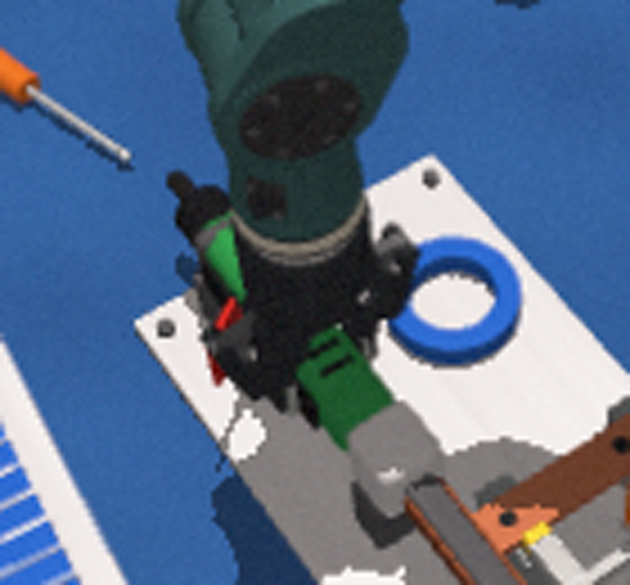

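Gap is 44.6 mm (45 means fully squeezed). I'll hold for about 2.2 s more, then let go.

>>> send_rows(rotation=[[0,0,0],[0,0,0],[0,0,0],[0,0,0],[0,0,0],[0,0,0],[0,0,0],[0,0,0],[0,0,0],[0,0,0],[0,0,0],[0,0,0],[0,0,0],[0,0,0],[0,0,0]], xyz=[[0,0,0],[0,0,0],[0,0,0],[0,0,0],[0,0,0],[0,0,0],[0,0,0],[0,0,0],[0,0,0],[0,0,0],[0,0,0],[0,0,0],[0,0,0],[0,0,0],[0,0,0]], gripper=[-1,-1,-1,-1,-1,-1,-1,-1,-1,-1,-1,-1,-1,-1,-1])

```text
time_s: 21.02
ee_pos: [0.6142, 0.029, 0.064]
tool_rot: [2.112, 2.324, 0.003]
wrist_force: [-1.3, 0.2, 10.6]
finger_gap: 0.0446
```

>>> send_rows(rotation=[[0,0,0],[0,0,0],[0,0,0],[0,0,0],[0,0,0],[0,0,0],[0,0,0],[0,0,0],[0,0,0],[0,0,0],[0,0,0]], xyz=[[0,0,0],[0,0,0],[0,0,0],[0,0,0],[0,0,0],[0,0,0],[0,0,0],[0,0,0],[0,0,0],[0,0,0],[0,0,0]], gripper=[-1,-1,-1,-1,-1,-1,-1,-1,-1,-1,-1])

```text
time_s: 21.93
ee_pos: [0.6142, 0.029, 0.064]
tool_rot: [2.112, 2.324, 0.003]
wrist_force: [-1.9, -0.5, 9.6]
finger_gap: 0.0442
```

>>> send_rows(rotation=[[0,0,0],[0,0,0],[0,0,0],[0,0,0],[0,0,0],[0,0,0],[0,0,0],[0,0,0],[0,0,0],[0,0,0],[0,0,0],[0,0,0]], xyz=[[0,0,0],[0,0,0],[0,0,0],[0,0,0],[0,0,0],[0,0,-20],[0,0,-50],[0,0,-80],[0,0,-110],[0,0,-120],[0,0,-120],[0,0,-120]], gripper=[1,1,1,1,1,1,1,1,1,1,1,1])

```text
time_s: 22.93
ee_pos: [0.6127, 0.0292, 0.1815]
tool_rot: [-2.112, -2.325, 0.001]
wrist_force: [-0.3, 1.5, -0.3]
finger_gap: 0.0852
```

```bash
python3 - <<'E'
from look import *
goto([J((60,-20,180)),J((60,-20,92)),J((60,-58,92))],YAW)
im,_=r.snapshot('scene');crop(im,150,150,290,280,4.5,'pics/w3.png')
E
```

```text
t 22.93 p [612.7  29.2 181.5] ydir 5.5 F [-0.3  1.5 -0.3] gap 85.2 q7 0.23
 turn [-0.05 -0.02  0.05]
 to [672.2  22.9 180. ] shift [-12.   58.7   1.4]
 to [672.2  22.9  92. ] shift [-12.1  58.8  89.4]
 to [675.9 -15.   92. ] shift [-50.1  58.7  89.4]
```

View pics/w3.png

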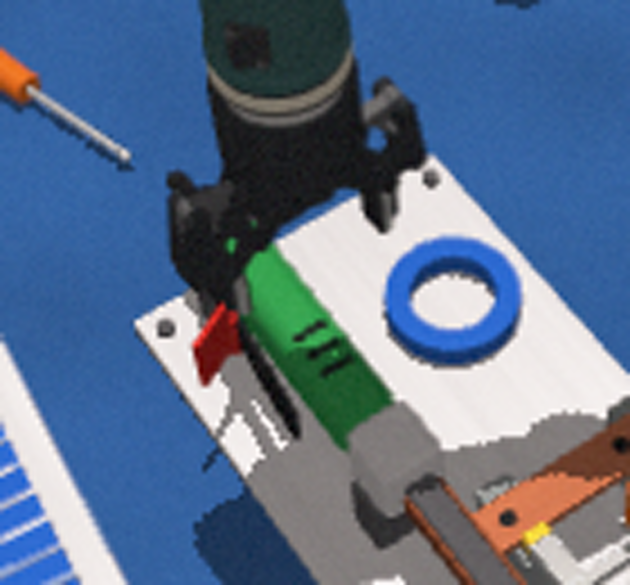

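>>> send_rows(rotation=[[0,0,0],[0,0,0],[0,0,0],[0,0,0],[0,0,0],[0,0,0],[0,0,0],[0,0,0],[0,0,0],[0,0,0],[0,0,0],[0,0,0]], xyz=[[-10,59,0],[-10,59,0],[-10,59,0],[-10,59,0],[-10,59,0],[-10,59,0],[-10,59,30],[-10,59,60],[-10,59,80],[-10,59,89],[-10,59,89],[-10,59,89]], gripper=[-1,-1,-1,-1,-1,-1,-1,-1,-1,-1,-1,-1])

```text
time_s: 23.98
ee_pos: [0.6728, 0.0246, 0.093]
tool_rot: [-2.112, -2.325, 0.0]
wrist_force: [0.7, -0.8, 0.6]
finger_gap: 0.0
```

```bash
python3 - <<'E'
from look import *
goto([J((60,-45,92)),J((60,-58,92))],YAW)
E
```

```text
t 23.98 p [672.8  24.6  93. ] ydir 5.5 F [ 0.7 -0.8  0.6] gap 0.0 q7 0.28
 turn [-0.02  0.    0.03]
 to [674.6  -2.   92. ] shift [-26.7  -0.7   1. ]
 to [675.9 -15.   92. ] shift [-39.7  -0.7   1. ]
```

>>> send_rows(rotation=[[0,0,0],[0,0,0],[0,0,0],[0,0,0],[0,0,0],[0,0,0],[0,0,0]], xyz=[[-8,0,0],[-16,0,0],[-24,0,0],[-32,0,0],[-38,0,0],[-40,0,0],[-40,0,0]], gripper=[-1,-1,-1,-1,-1,-1,-1])

```text
time_s: 24.57
ee_pos: [0.6769, -0.0169, 0.0931]
tool_rot: [2.114, 2.323, -0.001]
wrist_force: [-0.3, 0.7, -0.0]
finger_gap: -0.0006
```

>>> send_rows(rotation=[[0,0,0],[0,0,0],[0,0,0],[0,0,0]], xyz=[[-2,0,0],[-3,0,0],[-3,0,0],[-3,0,0]], gripper=[-1,-1,-1,-1])

```text
time_s: 24.9
ee_pos: [0.677, -0.018, 0.0926]
tool_rot: [-2.112, -2.326, 0.0]
wrist_force: [-0.7, 0.2, 0.2]
finger_gap: 0.0002
```

>>> send_rows(rotation=[[0,0,0],[0,0,0],[0,0,0],[0,0,0]], xyz=[[-2,0,0],[-3,0,0],[-3,0,0],[-3,0,0]], gripper=[-1,-1,-1,-1])

```text
time_s: 25.23
ee_pos: [0.6774, -0.0209, 0.0927]
tool_rot: [-2.112, -2.325, -0.0]
wrist_force: [-0.2, 1.4, -1.2]
finger_gap: -0.0004
```

>>> send_rows(rotation=[[0,0,0],[0,0,0],[0,0,0],[0,0,0]], xyz=[[-2,0,0],[-3,0,0],[-3,0,0],[-3,0,0]], gripper=[-1,-1,-1,-1])

```text
time_s: 25.57
ee_pos: [0.6778, -0.0236, 0.0928]
tool_rot: [-2.112, -2.325, -0.001]
wrist_force: [0.1, 2.6, 0.9]
finger_gap: 0.0002
```

```bash
python3 - <<'E'
from look import *
goto([J((60,-60,92))],YAW)
im,_=r.snapshot('scene');crop(im,150,150,290,280,4.5,'pics/x1.png')
E
```

```text
t 25.57 p [677.8 -23.6  92.8] ydir 5.5 F [0.1 2.6 0.9] gap 0.2 q7 0.35
 turn [ 0.   -0.04  0.05]
 to [676. -17.  92.] shift [ 6.7 -1.1  0.8]
```

View pics/x1.png

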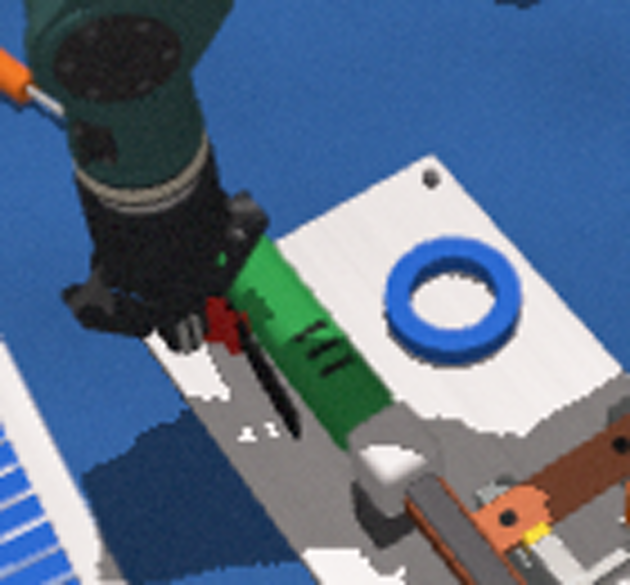

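Lever is still moving at about 2.6 N. I'll keep pushing until it meets a stop.

>>> send_rows(rotation=[[0,0,0],[0,0,0],[0,0,0],[0,0,0]], xyz=[[-2,0,0],[-3,0,0],[-3,0,0],[-3,0,0]], gripper=[-1,-1,-1,-1])

```text
time_s: 25.95
ee_pos: [0.6781, -0.0241, 0.0927]
tool_rot: [-2.109, -2.325, -0.004]
wrist_force: [0.3, 5.5, 0.0]
finger_gap: -0.0001
```

>>> send_rows(rotation=[[0,0,0],[0,0,0],[0,0,0],[0,0,0]], xyz=[[-2,0,0],[-3,0,0],[-3,0,0],[-3,0,0]], gripper=[-1,-1,-1,-1])

```text
time_s: 26.28
ee_pos: [0.6786, -0.0247, 0.0927]
tool_rot: [-2.107, -2.325, -0.007]
wrist_force: [0.4, 8.8, 0.5]
finger_gap: 0.0001
```

At the stop: 8.8 N with no further movement. I'll back off, rise, and check.

>>> send_rows(rotation=[[0,0,0],[0,0,0],[0,0,0],[0,0,0],[0,0,0],[0,0,0],[0,0,0],[0,0,0],[0,0,0],[0,0,0],[0,0,0]], xyz=[[15,0,0],[30,0,0],[30,10,-40],[30,20,-80],[30,30,-120],[0,60,-150],[-40,80,-150],[-80,80,-150],[-120,80,-150],[-120,80,-150],[-120,80,-150]], gripper=[-1,-1,-1,-1,-1,-1,-1,-1,-1,-1,-1])

```text
time_s: 27.2
ee_pos: [0.768, -0.1502, 0.243]
tool_rot: [2.12, 2.313, -0.008]
wrist_force: [0.1, -0.1, -0.0]
finger_gap: -0.0002
```

```bash
python3 - <<'E'
from look import *
print(r.observe()['time_s'])
look('y1',[[(33,-61,115),(61,-84,115)],[(33,-61,115),(65,-44,115)],[(-85,240,96),(-85,190,96)],[(20,-110,95),(35,-10,95)]])
im,_=r.snapshot('scene');cv2.imwrite('pics/y_full.png',im)
E
```

```text
27.2
```

View pics/y1_scene.png

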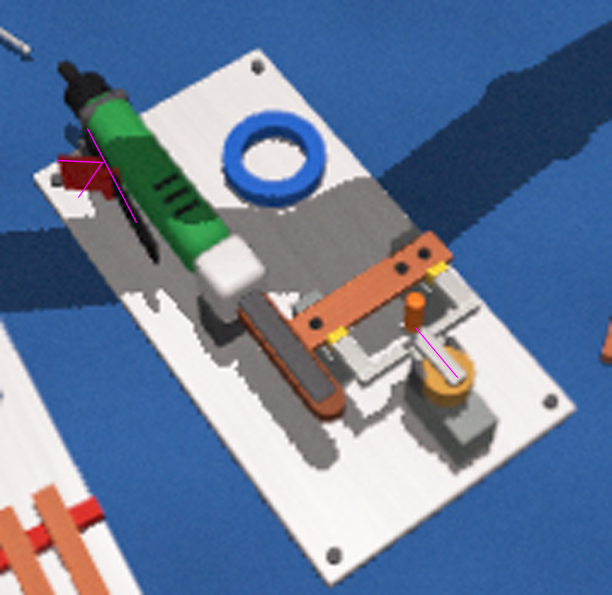

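View pics/y1_top.png

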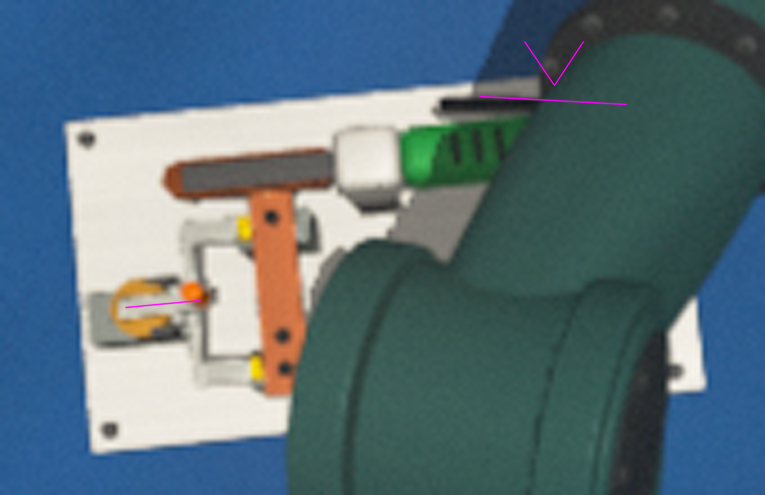

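View pics/y_full.png

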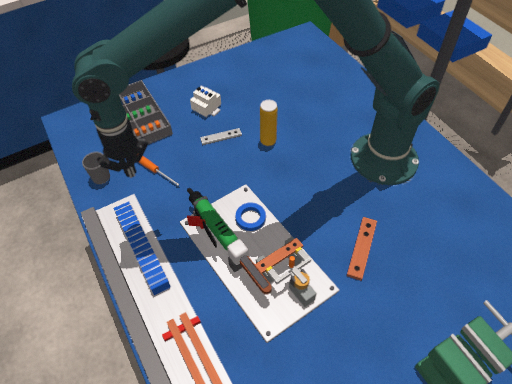

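```bash
python3 - <<'E'
from h import *
a=cv2.imread('pics/scene0.png');b=cv2.imread('pics/y_full.png')
for i in(a,b):
    h=cv2.cvtColor(i,cv2.COLOR_BGR2HSV)[205:240,180:215];m=((h[...,0]<5)|(h[...,0]>172))&(h[...,1]>150)
    v,u=np.nonzero(m);print(len(u),u.mean().round(2)+180,v.mean().round(2)+205,u.min()+180,u.max()+180,v.min()+205,v.max()+205)
p=np.hstack([cv2.resize(i[200:290,180:290],None,fx=3.6,fy=3.6,interpolation=cv2.INTER_CUBIC) for i in(a,b)]);cv2.imwrite('pics/fin.png',p)
E
```

```text
151 195.52 220.81 187 204 216 228
148 195.39 220.86 187 204 216 228
```

View pics/fin.png

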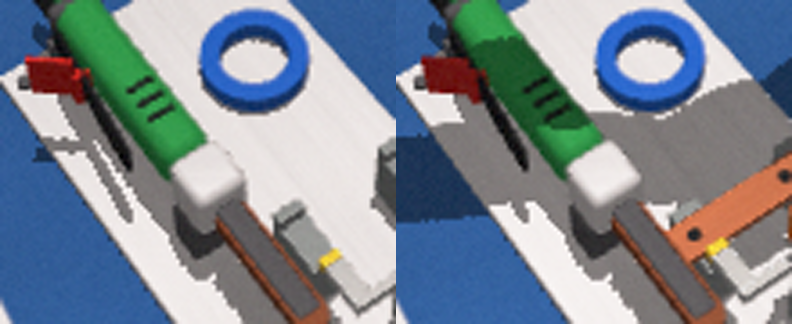

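The lever and paddle are back in their starting pixels, the bar is at the belt and clamped, and the other items haven't moved. I'm handing in.

```bash
python3 -c "
from cell import r
print(r.sign_off())"
```

```text
the job is handed in; nothing more can be done
None
```

The job is done and handed in at about 27 s of the 72 s allowed; sign-off gave no verdict.

- **Bar:** I laid the small three-hole copper bar across both rests. I slid it up until it touched the belt (about 5 N), then eased off slightly. The last picture shows its end at the belt, but I did not measure the gap.
- **Clamp:** I carried the cam round by its pin. Both cameras put it at 3.14 rad to within 0.01, and the yellow pads are against the bar. I judged the clamping by eye, since the pad travel can't be read directly.
- **Lever and paddle:** I pushed the lever forward to its stop (9.5 N) and squeezed the paddle home, with the fingers at 44–45 mm. I held it for about 2.2 s and let go. I then pushed the lever back to its stop (8.8 N), and its pixels match the starting picture to about 0.1 px.
- **Other items:** The grey bar, screwdriver and tape look unmoved in the last picture, and the arm was clear of everything at sign-off.

No check failed. The jig fit matched both cameras only to about 1–2 mm. The arm's pose readings lagged a few millimetres while moving, so I allowed for that during the moves.

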